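# Clear the used samples into the discard caddy

## Robot

A 6-joint arm with a two-finger parallel gripper is mounted at the origin on the work surface. World frame = base frame: x ahead of the robot, y to its left, z up, the work surface at z = 0. Lengths are in m, angles in rad, forces in N, time in s.
With the tool pointing down it reaches from about 0.3 to 0.775 m from the base axis. Payload 14.6 kg.
Tool frame: the origin (TCP) lies at the very end of the fingers, on their centre line; the grasp point (between the pads) lies 19 mm behind it (ctrl.hold_point_z is the distance from the TCP to the grasp point, in m); x points along the fingers, y is the direction in which the jaws open and shut, and the axes are right-handed (so a half turn about x gives the same grasp; the last joint's range is limited). The gripper opens to 94 mm and grips with 3 to 60 N. Pads are 16 mm wide; open, the fingers measure 119 mm over their backs; the gripper's body (75 mm by 177 mm) begins 78 mm behind the grasp point.
Start: joints at [-1.198, 0.3, 1.521, -0, 1.321, -0.067], TCP at [0.234, -0.498, 0.172] pointing down, gripper open.
Joint ranges: [-3.03, 3.03], [-0.79, 2.21], [0.23, 2.52], [-1.04, 4.18], [0, 3.07], [-2.55, 2.55]. Speed limits (rad/s): [2.22, 2.22, 2.57, 3.14, 3.14, 3.14].

## Interface

Orientations are given as [roll, pitch, yaw] about the fixed x, y, z axes, in that order (R = Rz(yaw) Ry(pitch) Rx(roll)).
In Python, from station import get_obs, camera, ticket, ctrl gives the robot as it stands.
- The arm moves only by the tool step_arm, never from a script. Its argument "motion" is a list that holds one entry, the list of rows, each a list of 6 numbers: the shift along the tool's x, y, z in m, then the turn, a rotation vector about the tool's x, y, z in degrees. A call has 1 to 12 rows; each row shifts and turns the commanded pose from where the row before left it, along the tool's axes as they then stand; what a row does not reach is not made up. A row lasts 1/8 s, in which the tool goes at most 62.5 mm and 10.7 degrees, less where a joint would pass 70% of its speed; a pose out of reach is approached as far as the arm can. A call is refused whole if a number of a shift passes 0.0625 or a number of a turn 10.7, either way. A call with a gripper value outside its range is refused whole. "fingers" is the finger opening in m, from 0 to 0.094, set as the call begins (left out, the last holds). The fingers move at their own pace and stop on an object; "squeeze" is the grip in N (left out, the last holds). Time passes only in rows, so rows that do not move let the fingers close. It gives the time, the measured TCP pose, the force and the opening at its end, in the units of the state.
- get_obs(): the state, without advancing time (a new reading comes with each control period).
- camera(name): name is "scene" or "top" or "wrist"; returns a dict with "pixels" (384x512x3 uint8, red, green, blue), "fx", "fy", "cx", "cy" (pixels), "extrinsics" (4x4, takes a point from world to camera coordinates); the wrist camera has in their place "T_tool_cam" (4x4, takes a point from camera to tool coordinates, whose origin is the TCP and whose axes are the tool frame's). Camera axes: x right, y up, looking along -z (the intrinsics and any distortion apply to the point x, -y, -z); pixel columns grow to the right and rows downward; lengths in m; the calibration is good to about 2 mm. The wrist camera is an equidistant fisheye: a pixel r from the principal point sees the ray r / f radians off the axis. A picture is of the moment at which its call begins: read the wrist's pose just before it. There is no depth.
- ticket.hand_in(): hands the job in, once; it reports no verdict.
The state is a dict: "time_s": time; "qpos": joint angles; "joint_vel": joint speeds; "tau": joint torques, N m; "ee_pos": TCP position; "eef_rot": TCP orientation; "force": force on the tool from outside, world axes, zero at the start; "moment": the same for the moment, N m; "grip_width": finger opening in m.
Only numpy, scipy, OpenCV 4.12 (cv2) and the standard library are available. Lean on these libraries where they do the work, as an engineer would, in place of code of your own. Each camera call takes 0.05 s, during which the arm holds its last target.

## Task

The practical is over, so get the used samples ready for the steriliser. Lift the yellow discard caddy up off the rail and stand it, still empty, upright in the white spill tray; then tip the used tubes out of the green collecting tray into the caddy, put the emptied collecting tray back flat on its blue mat, and put every red-lidded specimen jar into the caddy as well. Everything used must end up inside the caddy; do not disturb the rack of clean tubes, the spray bottle or the pipette.

Things in the scene. Friction and masses are not known exactly. Their poses are not given: they have to be found in the camera images.
- rail: Fixed steel rail: a level bar 12 mm thick, 260 mm long along y, its axis 164 mm up, between two posts (16 mm thick, 170 mm high, at y = -140 and +140) on flat feet. Origin on the bench below the middle of the bar. The caddy hangs on its +x side (away from the robot), its back wall resting on a lower stop bar 50 mm up.
- caddy: Yellow open-topped plastic caddy, 140 mm (x) by 190 mm (y) outside, 122 mm high, walls and floor 4 mm, 0.22 kg. Origin at the centre of its underside, z up. Starts empty, hung over the rail's bar by the lip on its -x wall, underside 14 mm above the bench. The bar sits up inside the lip: raise the caddy 40 mm or more before moving it away from the rail, and 170 mm to carry it back over the bar.
- caddy_lip (a point): Middle of the top face of the caddy's lip, (-78, 0, 162) mm in the caddy's frame, 40 mm above the rim. The lip is an upside-down U, 32 mm thick along x, 76 mm wide along y, 36 mm deep outside. It can be pinched from above across x, one finger over the caddy's opening, one on the robot's side of the bar.
- spill_tray: Fixed white spill tray on the bench, 178 mm (x) by 238 mm (y), rim 20 mm high, walls and floor 4 mm. Origin at the centre of its underside. The caddy fits in it the same way round, with 15 to 20 mm to spare on each side.
- tray_mat: Flat blue mat lying fixed on the bench, 290 mm (x) by 190 mm (y), 2 mm thick; origin at the centre of its underside. The collecting tray starts on it, roughly lined up with it.
- tray: Green collecting tray, 0.2 kg plus four tubes of 35 g. Origin under the middle of the flat part of its floor; z up. Flat floor 4 mm thick, x from -66 to +66 mm; beyond it at -x a ramp of 21 degrees up to the open pouring lip. 140 mm wide outside (y), 132 inside; side walls and the +x end wall reach 42 mm up. Tilted handle end up, the slippery tubes roll out one after another at 22 to 40 degrees.
- tray_spout (a point): Middle of the tip of the tray's open pouring lip, at (-104, 0, 19) mm in the tray's frame; the lip is as wide as the tray.
- tray_handle (a point): Centre of the tray's black handle bar at its +x end, at (106, 0, 37) mm in the tray's frame: 14 mm thick (x), 120 mm long (y), 26 mm tall, on two 10 mm arms at y = -55 and +55; 33 mm of free space between the bar and the end wall, 24 mm below it.
- jar_mat: White paper strip lying fixed on the bench, 75 mm (x) by 380 mm (y), 2 mm thick; the specimen jars start upright on it in a row along y. Origin at the centre of its underside.
- tube1: Used 50 ml sample tube with blue screw cap, 112 mm long, 29 mm thick, the cap 34 mm thick and 18 mm long at its +x end; its length is its x axis. Origin at mid-length on the axis. Starts lying across the collecting tray (along the tray's y).
- tube2: Used 50 ml sample tube with blue screw cap, 112 mm long, 29 mm thick, the cap 34 mm thick and 18 mm long at its +x end; its length is its x axis. Origin at mid-length on the axis. Starts lying across the collecting tray (along the tray's y).
- tube3: Used 50 ml sample tube with blue screw cap, 112 mm long, 29 mm thick, the cap 34 mm thick and 18 mm long at its +x end; its length is its x axis. Origin at mid-length on the axis. Starts lying across the collecting tray (along the tray's y).
- tube4: Used 50 ml sample tube with blue screw cap, 112 mm long, 29 mm thick, the cap 34 mm thick and 18 mm long at its +x end; its length is its x axis. Origin at mid-length on the axis. Starts lying across the collecting tray (along the tray's y).
- jar1: Used specimen jar: off-white, 42 mm across, with a red screw lid 46 mm across and 16 mm deep at the top; 60 mm tall, 60 g. Origin on its axis at mid-height (30 mm above its foot), z along the axis towards the lid. May be absent.
- jar2: Used specimen jar: off-white, 42 mm across, with a red screw lid 46 mm across and 16 mm deep at the top; 60 mm tall, 60 g. Origin on its axis at mid-height (30 mm above its foot), z along the axis towards the lid. May be absent.
- jar3: Used specimen jar: off-white, 42 mm across, with a red screw lid 46 mm across and 16 mm deep at the top; 60 mm tall, 60 g. Origin on its axis at mid-height (30 mm above its foot), z along the axis towards the lid. May be absent.
- jar4: Used specimen jar: off-white, 42 mm across, with a red screw lid 46 mm across and 16 mm deep at the top; 60 mm tall, 60 g. Origin on its axis at mid-height (30 mm above its foot), z along the axis towards the lid. May be absent.
- jar5: Used specimen jar: off-white, 42 mm across, with a red screw lid 46 mm across and 16 mm deep at the top; 60 mm tall, 60 g. Origin on its axis at mid-height (30 mm above its foot), z along the axis towards the lid. May be absent.
- clean_rack: Bystander: orange rack full of unused blue-capped tubes, 120 mm (x) by 161 mm (y), 116 mm high; origin at the centre of its underside.
- spray_bottle: Bystander: white spray bottle with green trigger head, 74 mm across, 208 mm high; origin at the centre of its foot.
- pipette: Bystander: red hand pipette lying on the bench, 240 mm long along its x axis, 30 mm high; origin on the bench below its middle.
Not all that is in view belongs to the job. Leave any turquoise look-alike of the jar3 alone. Leave any pink look-alike of the tube2 alone.

How it is judged:
On the way, in this order (a step that is already met when the one before it is completed fails the run):
1. the caddy, lifted off the rail, stands upright in the spill tray and is let go, with no tube or jar in it yet (z of caddy in the frame of spill_tray below 0.01 m and horizontal distance between caddy and spill_tray below 0.05 m and angle between caddy's own z axis and vertical below 0.06 rad and contact force between the fingers and caddy below 0.3 N and not (x of tube1 in the frame of caddy between -0.068 and 0.068 m and y of tube1 in the frame of caddy between -0.093 and 0.093 m and z of tube1 in the frame of caddy between 0 and 0.119 m) and not (x of tube2 in the frame of caddy between -0.068 and 0.068 m and y of tube2 in the frame of caddy between -0.093 and 0.093 m and z of tube2 in the frame of caddy between 0 and 0.119 m) and not (x of tube3 in the frame of caddy between -0.068 and 0.068 m and y of tube3 in the frame of caddy between -0.093 and 0.093 m and z of tube3 in the frame of caddy between 0 and 0.119 m) and not (x of tube4 in the frame of caddy between -0.068 and 0.068 m and y of tube4 in the frame of caddy between -0.093 and 0.093 m and z of tube4 in the frame of caddy between 0 and 0.119 m) and not (x of jar1 in the frame of caddy between -0.068 and 0.068 m and y of jar1 in the frame of caddy between -0.093 and 0.093 m and z of jar1 in the frame of caddy between 0 and 0.119 m) and not (x of jar2 in the frame of caddy between -0.068 and 0.068 m and y of jar2 in the frame of caddy between -0.093 and 0.093 m and z of jar2 in the frame of caddy between 0 and 0.119 m) and not (x of jar3 in the frame of caddy between -0.068 and 0.068 m and y of jar3 in the frame of caddy between -0.093 and 0.093 m and z of jar3 in the frame of caddy between 0 and 0.119 m) and not (x of jar4 in the frame of caddy between -0.068 and 0.068 m and y of jar4 in the frame of caddy between -0.093 and 0.093 m and z of jar4 in the frame of caddy between 0 and 0.119 m) and not (x of jar5 in the frame of caddy between -0.068 and 0.068 m and y of jar5 in the frame of caddy between -0.093 and 0.093 m and z of jar5 in the frame of caddy between 0 and 0.119 m)), for 0.2 s.
2. the collecting tray is tipped (by more than 14 degrees) over the caddy (horizontal distance between caddy and spill_tray below 0.05 m and angle between caddy's own z axis and vertical below 0.06 rad and angle between tray's own z axis and vertical above 0.25 rad and horizontal distance between tray and caddy below 0.25 m and height (world z) of tray above 0.1 m), for 0.2 s.
At the end, for the whole second after the job is handed in: The caddy stands upright (within 3 degrees) on the floor of the spill tray, within 50 mm of its centre; all four tubes and every jar present lie inside the caddy with their middles below its rim; the collecting tray stands flat on its mat (centre within 60 mm of the mat's); all at rest (z of caddy in the frame of spill_tray below 0.01 m and horizontal distance between caddy and spill_tray below 0.05 m and angle between caddy's own z axis and vertical below 0.06 rad and horizontal distance between tray and tray_mat below 0.06 m and z of tray in the frame of tray_mat below 0.008 m and angle between tray's own z axis and vertical below 0.05 rad and x of tube1 in the frame of caddy between -0.068 and 0.068 m and y of tube1 in the frame of caddy between -0.093 and 0.093 m and z of tube1 in the frame of caddy between 0 and 0.119 m and x of tube2 in the frame of caddy between -0.068 and 0.068 m and y of tube2 in the frame of caddy between -0.093 and 0.093 m and z of tube2 in the frame of caddy between 0 and 0.119 m and x of tube3 in the frame of caddy between -0.068 and 0.068 m and y of tube3 in the frame of caddy between -0.093 and 0.093 m and z of tube3 in the frame of caddy between 0 and 0.119 m and x of tube4 in the frame of caddy between -0.068 and 0.068 m and y of tube4 in the frame of caddy between -0.093 and 0.093 m and z of tube4 in the frame of caddy between 0 and 0.119 m and x of jar1 in the frame of caddy between -0.068 and 0.068 m and y of jar1 in the frame of caddy between -0.093 and 0.093 m and z of jar1 in the frame of caddy between 0 and 0.119 m and x of jar2 in the frame of caddy between -0.068 and 0.068 m and y of jar2 in the frame of caddy between -0.093 and 0.093 m and z of jar2 in the frame of caddy between 0 and 0.119 m and x of jar3 in the frame of caddy between -0.068 and 0.068 m and y of jar3 in the frame of caddy between -0.093 and 0.093 m and z of jar3 in the frame of caddy between 0 and 0.119 m and x of jar4 in the frame of caddy between -0.068 and 0.068 m and y of jar4 in the frame of caddy between -0.093 and 0.093 m and z of jar4 in the frame of caddy between 0 and 0.119 m and x of jar5 in the frame of caddy between -0.068 and 0.068 m and y of jar5 in the frame of caddy between -0.093 and 0.093 m and z of jar5 in the frame of caddy between 0 and 0.119 m and linear speed of each of caddy, tray, tube1, tube2, tube3, tube4, jar1, jar2, jar3, jar4, jar5 below 0.03 m/s); the robot touches nothing.
It fails at once if a bystander (clean rack, spray bottle or pipette) is moved more than 30 mm or tipped (distance of any of clean_rack, spray_bottle, pipette from where it was at the start of the episode above 0.03 m or angle between any of clean_rack, spray_bottle's own z axis and vertical above 0.4 rad).
It fails at once if the caddy is tipped over (angle between caddy's own z axis and vertical above 1 rad).
Of jar1, jar2, jar3, jar4, jar5 only 3 to 5 are there at a start; the rules pass over those that are not, and their reading is None.
At some moment in a run one of tray, jar1, jar2, jar3, jar4, jar5 may be knocked a few centimetres aside while the robot is not near it.
It also fails if it takes over 210 s, if anything falls off the work surface, if the arm or the gripper's body presses on something with over 40 N, if the wrist force passes 120 N, or if a joint passes its speed limit or range.

## Working session

There is one attempt and no reset: what is moved stays moved. The work goes in short steps, Python scripts to look and compute and a tool call to move; the robot and the scene stay as the last step left them, time stands still between calls to the robot, and variables do not carry over. Pictures are saved under pics/ and viewed, and the job is handed in when it is done.

Besides the shell and the picture viewer there is one more tool, called after "Emit:" by a JSON object that holds its "api" and its "payload". step_arm: Moves the arm, as the interface text tells. Its arguments: {"type":"object","properties":{"motion":{"type":"array","items":{"type":"array","items":{"type":"array","items":{"type":"number"}}}},"fingers":{"type":"number"},"squeeze":{"type":"number"}},"required":["motion"]}

```bash
ls; mkdir -p pics
python3 - <<'E'
from station import get_obs, camera, ticket, ctrl
import cv2
o=get_obs();print(o, ctrl.hold_point_z)
for n in ["scene","top","wrist"]:
    c=camera(n); cv2.imwrite(f"pics/a_{n}.png",c["pixels"][:,:,::-1])
    print(n,{k:v for k,v in c.items() if k!="pixels"})
E
```

```text
pics
{'time_s': 0.0, 'qpos': array([-1.19758829e+00,  3.00469069e-01,  1.52156500e+00, -2.99751958e-06,
        1.32072480e+00, -6.66123876e-02]), 'joint_vel': array([ 0.00080619, -0.00105153,  0.00036957,  0.00172239, -0.00060341,
        0.00046574]), 'tau': array([ 1.05241812e-03, -5.31809485e+01, -3.52738595e+01,  7.08939414e-02,
        2.44259764e-02, -1.41385367e-04]), 'ee_pos': array([ 0.2340572 , -0.49737773,  0.17109428]), 'eef_rot': array([-1.63491912,  1.56963011,  1.94649471]), 'force': array([0.15033046, 0.49160367, 0.28759873]), 'moment': array([ 0.03099951, -0.04487235,  0.00703047]), 'grip_width': 0.09359143074305816} 0.0188
scene {'fx': 429.5635277072058, 'fy': 429.5635277072058, 'cx': 252.31638537857023, 'cy': 198.26481854363948, 'extrinsics': array([[ 0.34375267,  0.93905554,  0.00296692, -0.16609081],
       [-0.64955863,  0.23549476,  0.72292171,  0.22569603],
       [ 0.67816494, -0.25043346,  0.69092358, -1.83431921],
       [ 0.        ,  0.        ,  0.        ,  1.        ]])}
top {'fx': 496.9595609266578, 'fy': 496.9595609266578, 'cx': 256.4704672481833, 'cy': 186.0309404090307, 'extrinsics': array([[-0.01007878, -0.99987744,  0.01198045,  0.00292624],
       [ 0.99783193, -0.00927746,  0.06515651, -0.50450439],
       [-0.06503737,  0.01261118,  0.99780314, -1.49430981],
       [ 0.        ,  0.        ,  0.        ,  1.        ]])}
wrist {'fx': 297.3186396354542, 'fy': 297.3186396354542, 'cx': 256.61713194628913, 'cy': 191.1966110189127, 'T_tool_cam': array([[ 9.70569818e-04,  2.77274697e-01, -9.60790196e-01,
        -2.12090921e-01],
       [ 9.99999499e-01, -5.03708912e-04,  8.64812734e-04,
         6.19985645e-04],
       [-2.44167895e-04, -9.60790554e-01, -2.77275047e-01,
        -8.15039811e-02],
       [ 0.00000000e+00,  0.00000000e+00,  0.00000000e+00,
         1.00000000e+00]])}
```

View pics/a_scene.png

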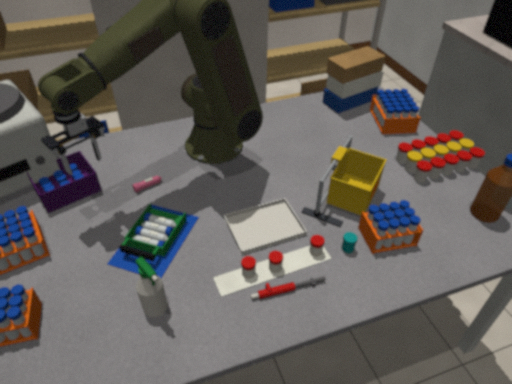

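View pics/a_top.png

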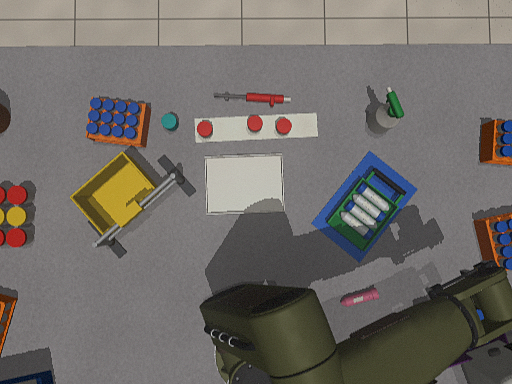

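View pics/a_wrist.png

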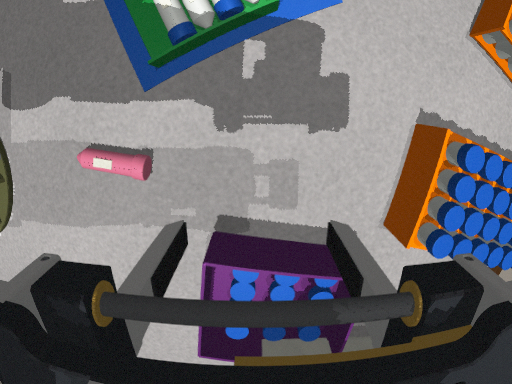

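The scene view shows the rail and caddy at about (350,180), the spill tray at (263,225), the mat and tray at (155,240), and three red-lidded jars at (248,265), (276,260) and (317,243). The turquoise look-alike is at (349,242) and the pink one at (147,184). The pipette is at (288,288) and the spray bottle at (152,295). Next I'll enlarge and measure.

```bash
cat > h.py <<'E'
import numpy as np, cv2
from station import get_obs, camera, ctrl
from scipy.spatial.transform import Rotation as R
def ray(c,u,v):
    E=c["extrinsics"]; d=np.array([(u-c["cx"])/c["fx"],-(v-c["cy"])/c["fy"],-1.]);Rm=E[:3,:3]
    return -Rm.T@E[:3,3], Rm.T@d
def plane(c,u,v,z):
    o,d=ray(c,u,v); return o+d*(z-o[2])/d[2]
def tri(ca,pa,cb,pb):
    o1,d1=ray(ca,*pa);o2,d2=ray(cb,*pb);d1/=np.linalg.norm(d1);d2/=np.linalg.norm(d2)
    A=np.stack([d1,-d2],1);s=np.linalg.lstsq(A,o2-o1,rcond=None)[0]
    a,b=o1+d1*s[0],o2+d2*s[1];return (a+b)/2,np.linalg.norm(a-b)
def proj(c,P):
    E=c["extrinsics"];p=E[:3,:3]@np.asarray(P)+E[:3,3]
    return np.array([c["cx"]-c["fx"]*p[0]/p[2],c["cy"]+c["fy"]*p[1]/p[2]])
def rot(o): return R.from_euler('xyz',o["eef_rot"])
def wristT(c,o):
    T=np.eye(4);T[:3,:3]=rot(o).as_matrix();T[:3,3]=o["ee_pos"];return T@c["T_tool_cam"]
def wplane(c,o,u,v,z):
    T=wristT(c,o);x,y=u-c["cx"],v-c["cy"];r=np.hypot(x,y);t=r/c["fx"]
    s=np.sin(t)/max(r,1e-9);d=T[:3,:3]@np.array([x*s,-y*s,-np.cos(t)]);return T[:3,3]+d*(z-T[2,3])/d[2]
def wproj(c,o,P):
    p=np.linalg.inv(wristT(c,o))@np.append(P,1);q=np.array([p[0],-p[1],-p[2]])
    t=np.arctan2(np.hypot(q[0],q[1]),q[2]);n=np.hypot(q[0],q[1]);return np.array([c["cx"]+c["fx"]*t*q[0]/n,c["cy"]+c["fx"]*t*q[1]/n])
def save(im,name,roi=None,s=1):
    if roi: x0,y0,x1,y1=roi; im=im[y0:y1,x0:x1]
    cv2.imwrite("pics/"+name,cv2.resize(im[:,:,::-1],None,fx=s,fy=s,interpolation=cv2.INTER_CUBIC))
def delta(o,p,Rt):
    "shift in tool axes and rotvec deg from current pose to target"
    r=rot(o); return (r.inv().apply(np.asarray(p)-o["ee_pos"])*1000).round(1),np.degrees((r.inv()*Rt).as_rotvec()).round(2)
def down(yaw):
    "tool x down, tool y (jaw) along direction yaw"
    x=np.array([0,0,-1.]);y=np.array([np.cos(yaw),np.sin(yaw),0]);return R.from_matrix(np.stack([x,y,np.cross(x,y)],1))
E
python3 - <<'E'
from h import *
t=camera("top");s=camera("scene")
save(t["pixels"],"b_top1.png",(60,135,210,265),5);save(t["pixels"],"b_top2.png",(300,140,430,270),4.6)
save(s["pixels"],"b_s1.png",(290,120,410,240),5)
hsv=cv2.cvtColor(t["pixels"],cv2.COLOR_RGB2HSV)
def comps(m,name,amin=30):
    m=cv2.morphologyEx(m.astype(np.uint8),cv2.MORPH_OPEN,np.ones((2,2)))
    n,l,st,ce=cv2.connectedComponentsWithStats(m)
    for i in range(1,n):
        if st[i,4]>=amin:
            pts=np.argwhere(l==i)[:,::-1].astype(np.float32);r=cv2.minAreaRect(pts)
            print(name,st[i],ce[i].round(1),"box",cv2.boxPoints(r).round(1).tolist())
H,S,V=[hsv[...,i] for i in range(3)]
comps(((H<6)|(H>174))&(S>150)&(V>100),"red")
comps((H>20)&(H<34)&(S>130)&(V>90),"yel",100)
comps((H>105)&(H<125)&(S>120)&(V>60),"blue",100)
comps((H>50)&(H<80)&(S>120)&(V>30),"green",100)
comps((H>80)&(H<100)&(S>120)&(V>60),"turq")
m=(S<35)&(V>205)
comps(m,"white",400)
E
```

```text
red [248  94  37  12 277] [265.7  98.6] box [[247.39999389648438, 103.30000305175781], [248.0, 93.5999984741211], [284.1000061035156, 96.0999984741211], [283.5, 105.80000305175781]]
red [249 117  14  15 172] [255.5 123.8] box [[249.0, 117.0], [262.0, 117.0], [262.0, 131.0], [249.0, 131.0]]
red [278 120  14  14 169] [284.5 126.5] box [[278.0, 120.0], [291.0, 120.0], [291.0, 133.0], [278.0, 133.0]]
red [198 123  15  14 173] [205.2 129.5] box [[198.0, 123.0], [212.0, 123.0], [212.0, 136.0], [198.0, 136.0]]
red [  8 187  19  18 289] [ 17.1 195.6] box [[8.0, 187.0], [26.0, 187.0], [26.0, 204.0], [8.0, 204.0]]
red [  0 188   6  16  74] [  2.  195.5] box [[-0.0, 188.0], [5.0, 188.0], [5.0, 203.0], [0.0, 203.0]]
red [  7 229  19  19 295] [ 16.2 238.3] box [[7.0, 229.0], [25.0, 229.0], [25.0, 247.0], [7.0, 247.0]]
red [  0 231   5  16  60] [  1.5 238.4] box [[-0.0, 231.0], [4.0, 231.0], [4.0, 246.0], [0.0, 246.0]]
yel [  71  153   85   82 2886] [118.4 194.6] box [[69.69999694824219, 197.8000030517578], [123.0999984741211, 151.10000610351562], [161.0, 194.39999389648438], [107.5999984741211, 2
[... 827 characters left out ...]
0.0, 245.0]]
green [388  93  17  26 204] [396.2 105. ] box [[386.8999938964844, 94.9000015258789], [394.8999938964844, 91.5], [405.29998779296875, 115.5999984741211], [397.29998779296875, 119.0]]
green [329 203  21  29 222] [338.7 219.1] box [[327.5, 222.8000030517578], [344.0, 202.1999969482422], [359.6000061035156, 214.6999969482422], [343.1000061035156, 235.3000030517578]]
green [349 231  16  16 105] [355.9 238. ] box [[344.79998779296875, 236.1999969482422], [351.29998779296875, 228.10000610351562], [365.8999938964844, 239.6999969482422], [359.29998779296875, 247.89999389648438]]
turq [162 115  15  15 177] [169.4 121.8] box [[162.0, 115.0], [176.0, 115.0], [176.0, 129.0], [162.0, 129.0]]
```

View pics/b_top1.png

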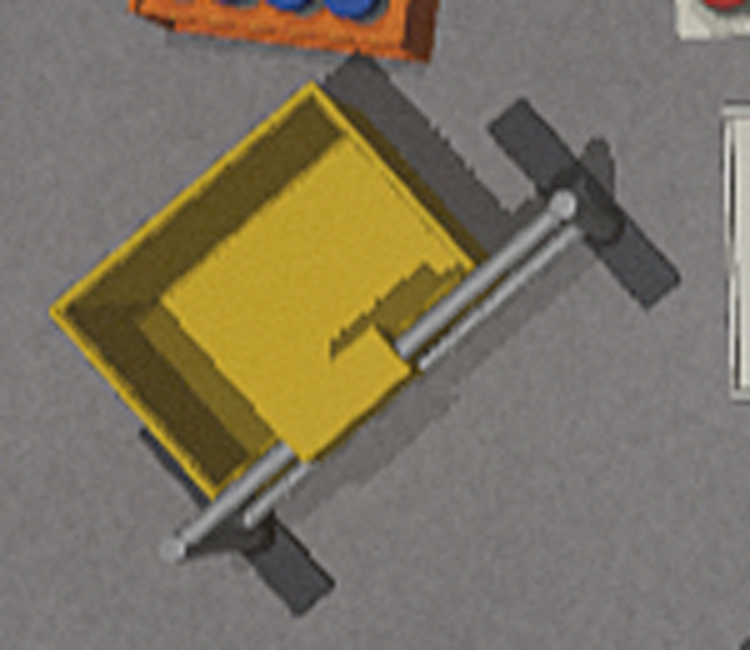

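View pics/b_top2.png

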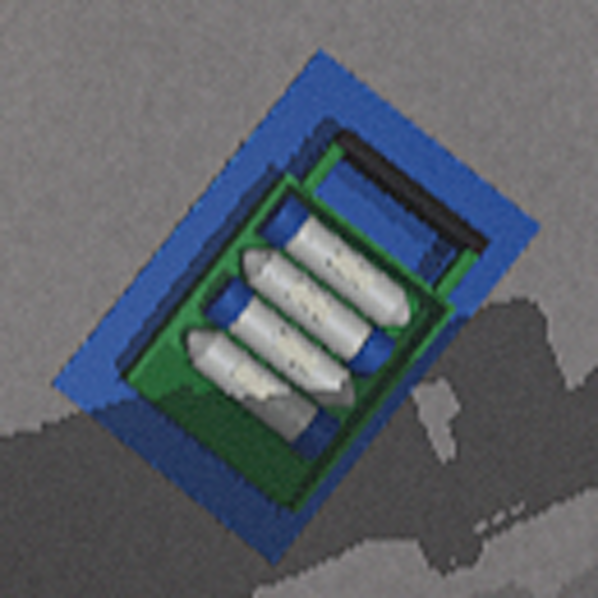

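View pics/b_s1.png

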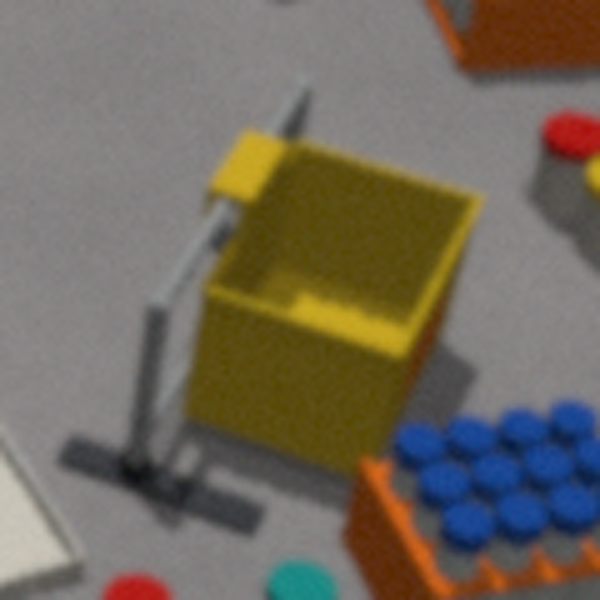

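Run:
```python
from h import *
np.set_printoptions(precision=4,suppress=True)
t=camera("top");s=camera("scene")
P=lambda u,v,z:plane(t,u,v,z)
q=lambda a,b:(60+a/5,135+b/5)
a=P(*q(565,203),.17);b=P(*q(175,549),.17);print("posts",a,b,np.linalg.norm(a-b),"mid",(a+b)/2)
d=(b-a)/np.linalg.norm(b-a);print("rail y dir deg",np.degrees(np.arctan2(d[1],d[0])))
c=[P(*q(x,y),.136) for x,y in [(315,83),(55,310),(212,497),(485,262)]];print("rim",c,[np.linalg.norm(c[i]-c[(i+1)%4]) for i in range(4)])
e=[c[1]-c[0],c[1]-c[2]];print([np.degrees(np.arctan2(x[1],x[0])) for x in e])
l=[P(*q(x,y),.176) for x,y in [(413,368),(312,462)]];print("lip outer",l,np.linalg.norm(l[0]-l[1]))
# spill tray
save(t["pixels"],"c_sp.png",(190,105,330,225),5)
# mat
m=[P(300+x/4.6,140+y/4.6,.002) for x,y in [(320,50),(540,228),(275,565),(52,382)]]
print("mat",m,"ctr",sum(m)/4,[np.linalg.norm(m[i]-m[(i+1)%4]) for i in range(4)]);e=m[0]-m[3];print(np.degrees(np.arctan2(e[1],e[0])));e=m[1]-m[2];print(np.degrees(np.arctan2(e[1],e[0])))
# tray handle top z=.002+.05
h=[P(300+x/4.6,140+y/4.6,.052) for x,y in [(343,135),(485,243)]];print("handle",h,(h[0]+h[1])/2,np.linalg.norm(h[0]-h[1]));e=h[0]-h[1];print(np.degrees(np.arctan2(e[1],e[0])))
tc=[P(300+x/4.6,140+y/4.6,.044) for x,y in [(290,178),(450,305)]];print("endwall",tc,np.linalg.norm(tc[0]-tc[1]))
for n,u,v in [("j1",255.5,123.8),("j2",284.5,126.5),("j3",205.2,129.5)]: print(n,P(u,v,.060))
print("turq",P(169.4,121.8,.06))
```

```text
posts [0.5251 0.2274 0.17  ] [0.3396 0.4374 0.17  ] 0.2801709041891592 mid [0.4324 0.3324 0.17  ]
rail y dir deg 131.46774296818685
rim [array([0.5969, 0.3726, 0.136 ]), array([0.4709, 0.5159, 0.136 ]), array([0.3664, 0.4278, 0.136 ]), array([0.4955, 0.2773, 0.136 ])] [np.float64(0.1907767025950299), np.float64(0.13671268604924858), np.float64(0.19831731923786527), np.float64(0.13920576319675487)]
[np.float64(131.31743913249167), np.float64(40.1151218063507)]
lip outer [array([0.4358, 0.3084, 0.176 ]), array([0.3858, 0.3625, 0.176 ])] 0.07368752806919708
mat [array([ 0.6111, -0.3529,  0.002 ]), array([ 0.4899, -0.4976,  0.002 ]), array([ 0.2681, -0.3145,  0.002 ]), array([ 0.3905, -0.1687,  0.002 ])] ctr [ 0.4399 -0.3334  0.002 ] [np.float64(0.18875748634309797), np.float64(0.2876542378886659), np.float64(0.19030568122998395), np.float64(0.287462640367938)]
-39.85487431792154
-39.546577860012285
handle [array([ 0.5488, -0.3543,  0.052 ]), array([ 0.4778, -0.4447,  0.052 ])] [ 0.5133 -0.3995  0.052 ] 0.1148988776904944
51.842471220558956
endwall [array([ 0.5218, -0.321 ,  0.044 ]), array([ 0.4381, -0.4232,  0.044 ])] 0.13203787836824274
j1 [ 0.6873 -0.0004  0.06  ]
j2 [ 0.6785 -0.0867  0.06  ]
j3 [0.6714 0.1492 0.06  ]
turq [0.6953 0.2554 0.06  ]
```

View pics/c_sp.png

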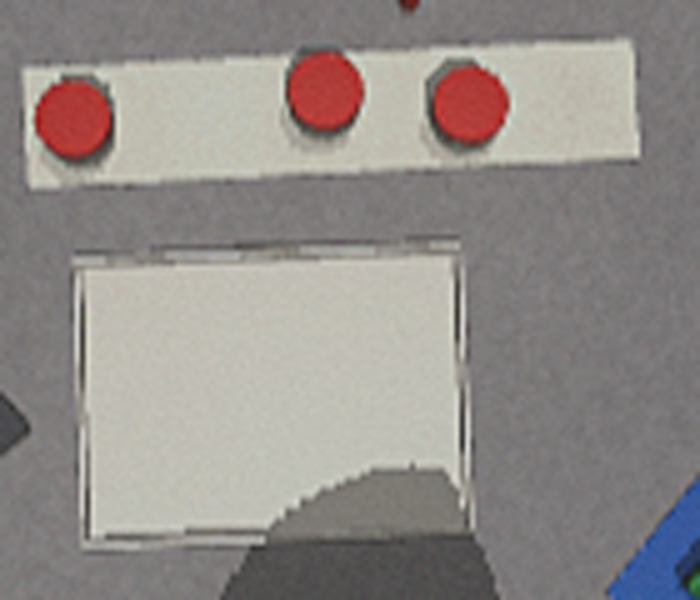

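Exactly three red-lidded jars stand on the white strip, at top-view pixels (255,124), (284,126) and (205,130). The turquoise jar at (169,122) is off the strip and is the look-alike. The tray holds four white tubes with blue caps, and the pink tube on the bench at (360,297) is the decoy.

Run:
```python
from h import *
np.set_printoptions(precision=4,suppress=True)
t=camera("top")
q=lambda a,b:(190+a/5,105+b/5)
c=[plane(t,*q(*p),.02) for p in [(73,256),(461,239),(475,533),(85,548)]]
print(c,sum(c)/4,[np.linalg.norm(c[i]-c[(i+1)%4]) for i in range(4)])
for a,b in [(1,0),(2,3)]:
    e=c[b]-c[a];print(np.degrees(np.arctan2(e[1],e[0]))-90)
o=get_obs();M=rot(o).as_matrix();print(M)
print("jaw yaw",np.degrees(np.arctan2(M[1,1],M[0,1])))
for y in (41.4,41.4-180): print(y,delta(o,[.4235,.3465,.30],down(np.radians(y))))
```

```text
[array([0.5966, 0.1549, 0.02  ]), array([ 0.605 , -0.0814,  0.02  ]), array([ 0.426 , -0.0874,  0.02  ]), array([0.4193, 0.1483, 0.02  ])] [0.5117 0.0336 0.02  ] [np.float64(0.2364193553214119), np.float64(0.17917408519335723), np.float64(0.23578027760236794), np.float64(0.17750114337979556)]
2.0364117935934303
1.6298555948315965
[[-0.0001  0.4257 -0.9048]
 [ 0.0002 -0.9048 -0.4257]
 [-1.     -0.0002  0.    ]]
jaw yaw -64.80193749268686
41.4 (array([-128.3, -683.2, -530.7]), array([-106.2 ,   -0.01,    0.01]))
-138.6 (array([-128.3, -683.2, -530.7]), array([73.8 ,  0.01,  0.01]))
```

Emit:
{"api": "step_arm", "payload": {"motion": [[[-0.05,0,0,0,0,0],[-0.05,0,0,0,0,0],[-0.05,0,0,0,0,0],[0,-0.0034,-0.0608,-6.35,0,0],[0,-0.0034,-0.0608,-6.35,0,0],[0,-0.0034,-0.0608,-6.35,0,0],[0,-0.0034,-0.0608,-6.35,0,0],[0,-0.0034,-0.0608,-6.35,0,0],[0,-0.0034,-0.0608,-6.35,0,0],[0,-0.0034,-0.0608,-6.35,0,0],[0,-0.0034,-0.0608,-6.35,0,0],[0,-0.0034,-0.0608,-6.35,0,0]]], "fingers": 0.094}}

```text
time_s: 1.9
ee_pos: [0.5451, -0.0713, 0.3214]
eef_rot: [-1.76, 1.57, 2.823]
force: [0.5, -0.9, -0.7]
grip_width: 0.0939
```

Emit:
{"api": "step_arm", "payload": {"motion": [[[0,-0.0034,-0.0608,-6.35,0,0],[0,-0.0034,-0.0608,-6.35,0,0],[0,-0.0034,-0.0608,-6.35,0,0],[0,-0.0034,-0.0608,-6.35,0,0],[0,-0.0034,-0.0608,-6.35,0,0],[0,-0.0034,-0.0608,-6.35,0,0],[0,-0.0034,-0.0608,-6.35,0,0],[0,0,0,0,0,0],[0,0,0,0,0,0]]]}}

```text
time_s: 3.02
ee_pos: [0.4401, 0.3289, 0.3216]
eef_rot: [-0.172, 1.571, -1.101]
force: [0.4, -0.6, -0.2]
grip_width: 0.094
```

Run:
```python
from h import *
o=get_obs();print(o["ee_pos"],o["qpos"])
w=camera("wrist");save(w["pixels"],"d_w.png",None,1.5)
t=camera("top");save(t["pixels"],"d_t.png",None,1.5)
for n,P in [("lip",[.4235,.3465,.176])]: print(wproj(w,o,P)*1.5)
print(delta(o,[.4235,.3465,.30],down(np.radians(41.4))))
```

```text
[0.44012298 0.32888103 0.32162743] [ 5.75181914e-01  2.35352908e-01  1.26130987e+00 -1.95948723e-04
  1.64495064e+00 -6.65634795e-02]
[380.91775763 231.38688488]
(array([ 21.6,  -2.8, -24.1]), array([-4.63,  0.01,  0.  ]))
```

View pics/d_w.png

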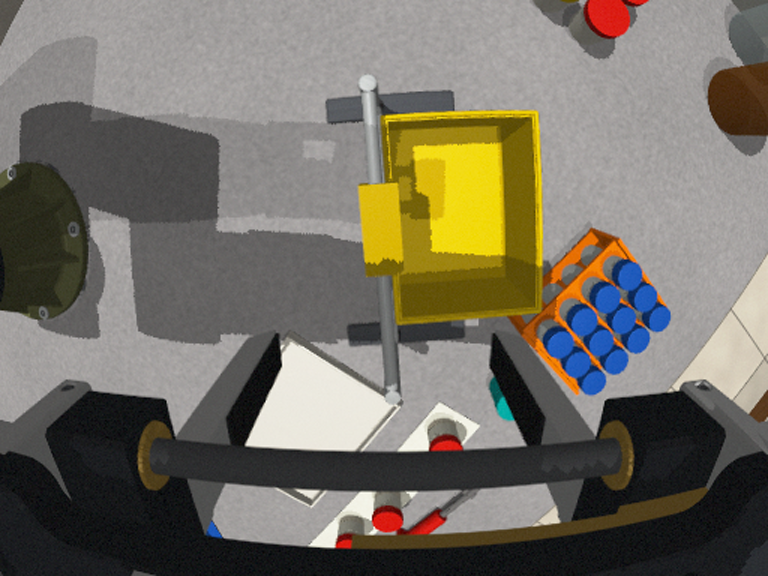

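View pics/d_t.png

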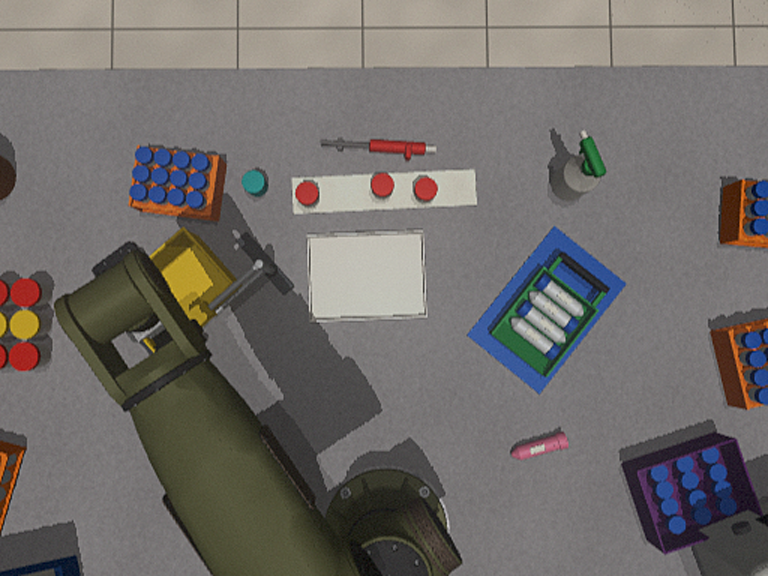

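The wrist view shows the lip's top face at about x 359–403, y 184–263, centred near (381,224). It lies across the bar and fits between the jaws, with the caddy opening to its right.

Run:
```python
from h import *
o=get_obs();w=camera("wrist")
g=lambda u,v:wplane(w,o,u/1.5,v/1.5,.176)
p=[g(*x) for x in [(359,185),(398,183),(403,262),(365,263)]];print(p,sum(p)/4)
e=p[0]-p[3];print(np.degrees(np.arctan2(e[1],e[0]))-90);e=p[1]-p[2];print(np.degrees(np.arctan2(e[1],e[0]))-90)
P=[g(368*1,84)*0]
a=wplane(w,o,368/1.5,84/1.5,.17);b=wplane(w,o,392/1.5,398/1.5,.17);e=a-b;print(a,b,np.linalg.norm(e),np.degrees(np.arctan2(e[1],e[0]))-90)
print(delta(o,[*(sum(p)/4)[:2],.146],down(np.radians(41.4))))
```

```text
[array([0.38752988, 0.36567119, 0.176     ]), array([0.41152346, 0.38547244, 0.176     ]), array([0.45377529, 0.33623769, 0.176     ]), array([0.4292069 , 0.31687469, 0.176     ])] [0.42050888 0.351064   0.176     ]
40.50058768127141
40.635228055582104
[0.3438003  0.43626101 0.17      ] [0.52547737 0.22619392 0.17      ] 0.27773142046758487 40.85497358951932
(array([175.6,  -2.5, -30.4]), array([-4.72,  0.01,  0.  ]))
```

Emit:
{"api": "step_arm", "payload": {"motion": [[[0.03,-0.0025,-0.029,-4.4,0,0],[0.05,0,0,0,0,0],[0.04,0,0,0,0,0],[0.03,0,0,0,0,0],[0.02,0,0,0,0,0],[0.005,0,0,0,0,0],[0,0,0,0,0,0],[0,0,0,0,0,0]]]}}

```text
time_s: 4.18
ee_pos: [0.4211, 0.351, 0.1477]
eef_rot: [1.488, 1.569, 0.635]
force: [0.3, 0.3, 1.3]
grip_width: 0.0938
```

Run:
```python
from h import *
o=get_obs();print(o["ee_pos"],o["force"])
w=camera("wrist");save(w["pixels"],"e_w.png",None,1.5)
s=camera("scene");save(s["pixels"],"e_s.png",(270,60,430,240),3)
```

```text
[0.42107449 0.3509677  0.14766489] [0.3330349  0.31080874 1.27363892]
```

View pics/e_w.png

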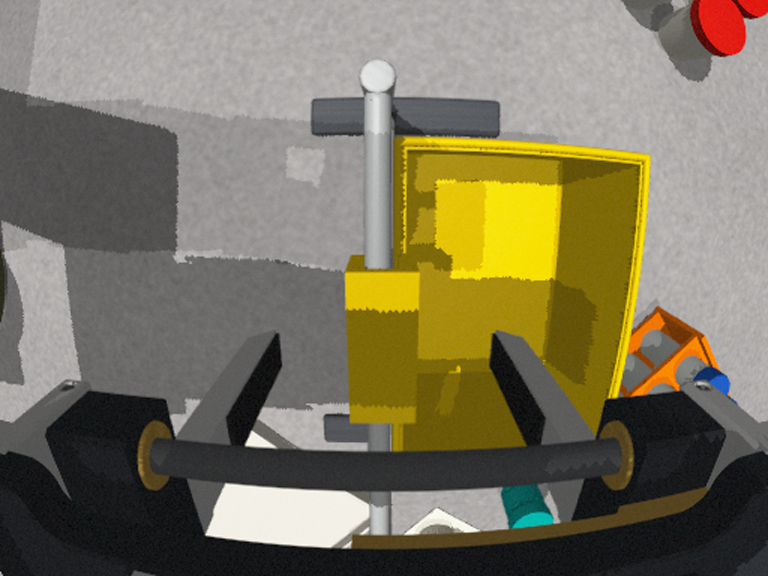

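View pics/e_s.png

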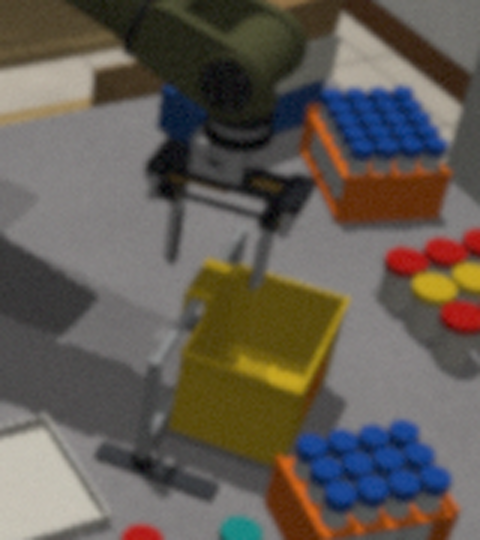

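The lip at (382,345) sits midway between the fingers at (280,340) and (495,340), and it is aligned with them. I'll close the gripper.

Emit:
{"api": "step_arm", "payload": {"motion": [[[0.002,0,0,0,0,0],[0,0,0,0,0,0],[0,0,0,0,0,0],[0,0,0,0,0,0],[0,0,0,0,0,0],[0,0,0,0,0,0],[0,0,0,0,0,0],[0,0,0,0,0,0]]], "fingers": 0.02, "squeeze": 50}}

```text
time_s: 5.28
ee_pos: [0.4206, 0.3509, 0.1446]
eef_rot: [-1.783, 1.571, -2.635]
force: [0.4, -0.5, 0.2]
grip_width: 0.0205
```

Emit:
{"api": "step_arm", "payload": {"motion": [[[-0.008,0,0,0,0,0],[-0.012,0,0,0,0,0],[-0.015,0,0,0,0,0],[-0.015,0,0,0,0,0],[0,0,0,0,0,0],[0,0,0,0,0,0]]]}}

```text
time_s: 6.02
ee_pos: [0.4204, 0.3508, 0.1943]
eef_rot: [-1.654, 1.57, -2.506]
force: [-0.7, -0.2, -0.1]
grip_width: 0.02
```

Run:
```python
from h import *
o=get_obs();print(o["ee_pos"],o["force"],o["moment"],o["grip_width"])
w=camera("wrist");save(w["pixels"],"f_w.png",None,1.5)
s=camera("scene");save(s["pixels"],"f_s.png",(270,60,430,240),3)
```

```text
[0.42041994 0.35077697 0.19430896] [-0.70098685 -0.15585152 -0.07656904] [ 0.02240131 -0.11079253 -0.02459311] 0.01996635285112317
```

View pics/f_w.png

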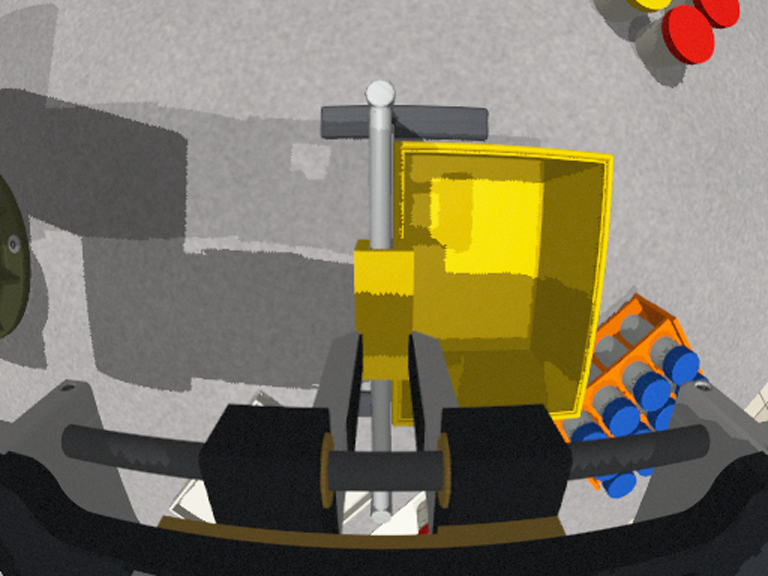

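View pics/f_s.png

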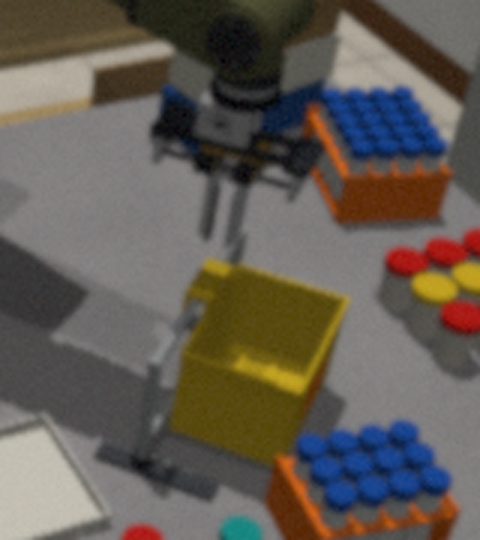

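Run:
```python
from h import *
o=get_obs();w=camera("wrist")
for dx in (0,-.019,-.05): print(wproj(w,o,rot(o).apply([dx,0,0])+o["ee_pos"])*1.5, wproj(w,o,rot(o).apply([dx,.047,0])+o["ee_pos"])*1.5)
c=camera("scene")
p=proj(c,o["ee_pos"]);print("scene TCP",p,(p-[270,60])*3)
for P in ([.4215,.35,.176],): print((proj(c,P)-[270,60])*3)
print(o["grip_width"])
```

```text
[383.89168585 322.98911231] [475.23409857 322.5297455 ]
[383.78421418 337.28443461] [482.72196916 336.51473577]
[383.56581136 366.55252374] [497.73754919 364.90355549]
scene TCP [340.44575707 148.0969347 ] [211.33727122 264.29080411]
[209.01675648 277.32097149]
0.020107565832142255
```

The fingers closed to 20 mm without touching anything, so the tips passed above the lip. In the pictures the fingertips appear further back than the stated TCP. I'll measure that offset.

View pics/g_s.png

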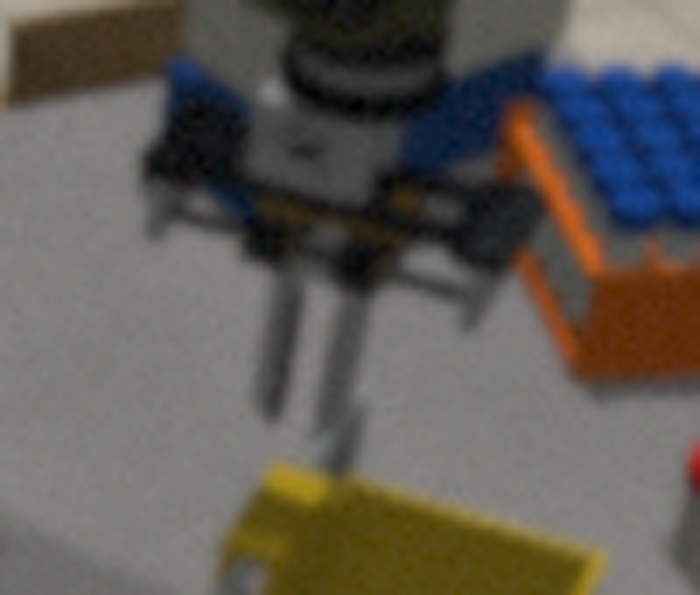

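View pics/g_w.png

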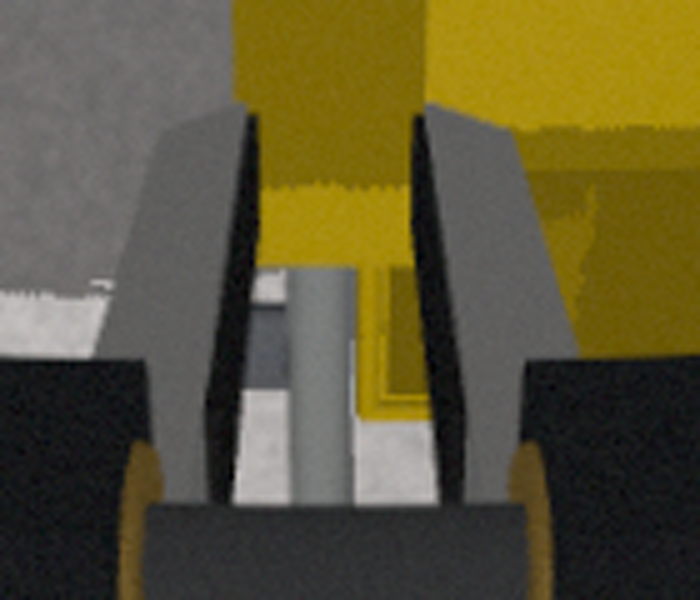

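Both cameras agree: the real fingertips end about 32 mm behind the reported TCP, at row ~108 in the wrist crop and (268,418) in the scene crop. I'll work with tip = TCP − 32 mm along the tool axis. Now I'll reopen and go deeper.

Emit:
{"api": "step_arm", "payload": {"motion": [[[0,0,0,0,0,0],[0,0,0,0,0,0],[0,0,0,0,0,0],[0,0,0,0,0,0],[0,0,0,0,0,0],[0.03,0,0,0,0,0],[0.03,0,0,0,0,0],[0.02,0,0,0,0,0],[0.002,0,0,0,0,0],[0,0,0,0,0,0]]], "fingers": 0.08}}

```text
time_s: 7.58
ee_pos: [0.4208, 0.3511, 0.1134]
eef_rot: [1.501, 1.57, 0.649]
force: [0.1, 0.7, -0.1]
grip_width: 0.0801
```

Emit:
{"api": "step_arm", "payload": {"motion": [[[0,0,0,0,0,0],[0,0,0,0,0,0],[0,0,0,0,0,0],[0,0,0,0,0,0],[0,0,0,0,0,0],[0,0,0,0,0,0]]], "fingers": 0.02}}

```text
time_s: 8.32
ee_pos: [0.4196, 0.3501, 0.1125]
eef_rot: [-1.589, 1.568, -2.44]
force: [-6.9, -5.3, 4.7]
grip_width: 0.0317
```

Emit:
{"api": "step_arm", "payload": {"motion": [[[-0.004,0,0,0,0,0],[-0.008,0,0,0,0,0],[-0.012,0,0,0,0,0],[-0.015,0,0,0,0,0],[-0.015,0,0,0,0,0],[0,0,0,0,0,0],[0,0,0,0,0,0]]]}}

```text
time_s: 9.2
ee_pos: [0.4205, 0.3508, 0.1664]
eef_rot: [-1.743, 1.571, -2.595]
force: [0.6, -0.5, -3.2]
grip_width: 0.0317
```

Run:
```python
from h import *
o=get_obs();print(o["ee_pos"],o["force"],o["moment"],o["grip_width"])
w=camera("wrist");save(w["pixels"],"i_w.png",None,1.5)
s=camera("scene");save(s["pixels"],"i_s.png",(270,60,430,240),3)
```

```text
[0.42049313 0.35079922 0.16635435] [ 0.63851817 -0.53392813 -3.18062683] [-0.11132435  0.00726885 -0.00419768] 0.031734364513450374
```

View pics/i_w.png

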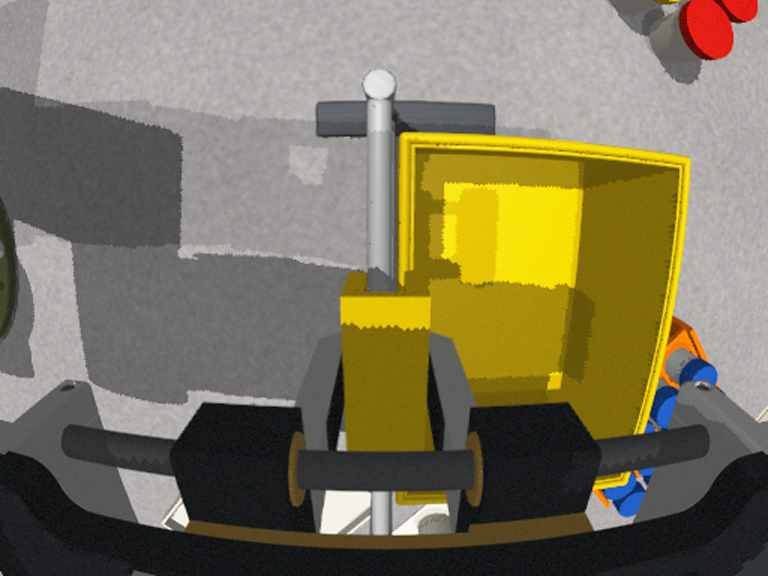

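View pics/i_s.png

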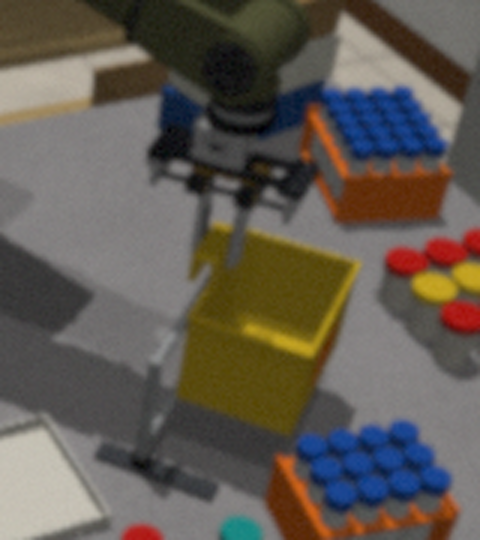

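The caddy hangs upright in the grip, about 54 mm up. The lip is between the fingers at (385,370) and the bar is clear of it. Next I'll raise it over the posts and swing it to the spill tray.

```bash
cat >> h.py <<'E'
def plan(o,wps,start=None,startR=None):
    """wps: list of (p,Rot,n) -> straight rows"""
    p=np.array(o["ee_pos"] if start is None else start);r=rot(o) if startR is None else startR
    for q,rq,n in wps:
        q=np.array(q,float);rv=(r.inv()*rq).as_rotvec()/n
        st=R.from_rotvec(rv);d=(q-p)/n
        for i in range(n):
            l=r.inv().apply(d);print([*map(float,l.round(4)),*map(float,np.degrees(rv).round(2))]);r=r*st
        p=q;r=rq;print('--')
E
python3 - <<'E'
from h import *
o=get_obs()
a=o["ee_pos"]
plan(o,[([a[0],a[1],.306],down(np.radians(41.1)),4),([.4337,.0311,.306],down(np.radians(1.8)),8)])
E
```

```text
[-0.035, -0.0, -0.0, 0.02, -0.0, 0.01]
[-0.035, -0.0, -0.0, 0.02, -0.0, 0.01]
[-0.035, -0.0, -0.0, 0.02, -0.0, 0.01]
[-0.035, -0.0, -0.0, 0.02, -0.0, 0.01]
--
[0.0, -0.025, 0.0312, 4.91, 0.0, 0.0]
[0.0, -0.0222, 0.0332, 4.91, 0.0, 0.0]
[0.0, -0.0193, 0.035, 4.91, 0.0, 0.0]
[0.0, -0.0162, 0.0365, 4.91, 0.0, 0.0]
[0.0, -0.0131, 0.0378, 4.91, 0.0, 0.0]
[0.0, -0.0098, 0.0388, 4.91, 0.0, 0.0]
[0.0, -0.0064, 0.0395, 4.91, 0.0, 0.0]
[0.0, -0.003, 0.0399, 4.91, 0.0, 0.0]
--
```

Emit:
{"api": "step_arm", "payload": {"motion": [[[-0.02,0,0,0,0,0],[-0.03,0,0,0,0,0],[-0.03,0,0,0,0,0],[-0.03,0,0,0,0,0],[-0.02,0,0,0,0,0],[-0.01,0,0,0,0,0],[0,-0.0125,0.0156,2.46,0,0],[0,-0.0125,0.0156,2.46,0,0],[0,-0.0111,0.0166,2.46,0,0],[0,-0.0111,0.0166,2.46,0,0],[0,-0.0193,0.035,4.91,0,0],[0,-0.0162,0.0365,4.91,0,0]]]}}

```text
time_s: 10.8
ee_pos: [0.4256, 0.1893, 0.3066]
eef_rot: [1.202, 1.571, 0.003]
force: [1.2, -0.1, -1.5]
grip_width: 0.0316
```

Emit:
{"api": "step_arm", "payload": {"motion": [[[0,-0.0131,0.0378,4.91,0,0],[0,-0.0098,0.0388,4.91,0,0],[0,-0.0032,0.0198,2.45,0,0],[0,-0.0032,0.0197,2.45,0,0],[0,-0.0015,0.02,2.45,0,0],[0,-0.0015,0.02,2.45,0,0],[0,0,0,0,0,0],[0,0,0,0,0,0]]]}}

```text
time_s: 11.8
ee_pos: [0.4308, 0.0312, 0.3067]
eef_rot: [2.404, 1.571, 0.866]
force: [-0.4, -0.1, -2.5]
grip_width: 0.0319
```

Run:
```python
from h import *
o=get_obs();print(o["ee_pos"],o["force"],o["moment"],o["grip_width"])
w=camera("wrist");save(w["pixels"],"j_w.png",None,1.5)
s=camera("scene");save(s["pixels"],"j_s.png",None,1.5)
t=camera("top");save(t["pixels"],"j_t.png",(180,90,330,230),5)
```

```text
[0.43083117 0.03115163 0.30666558] [-0.43724743 -0.0735599  -2.51729791] [-0.03235984  0.12878491  0.04478217] 0.03186520323819675
```

View pics/j_w.png

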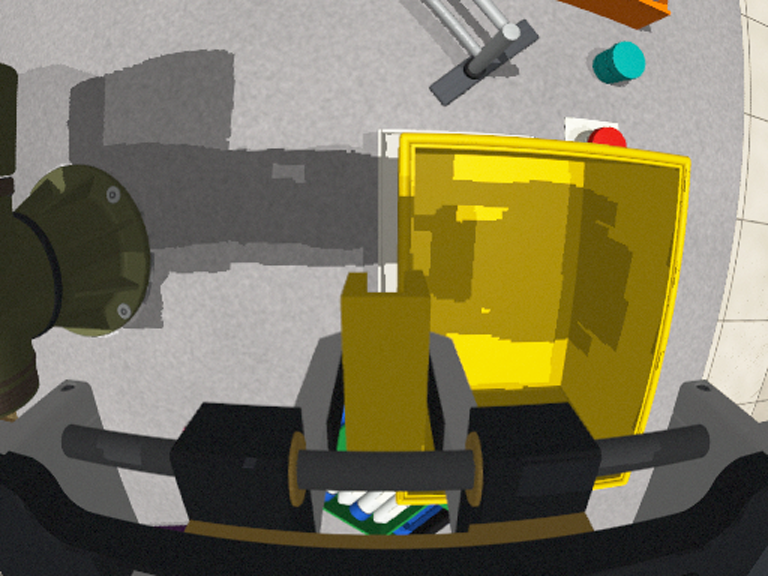

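View pics/j_s.png

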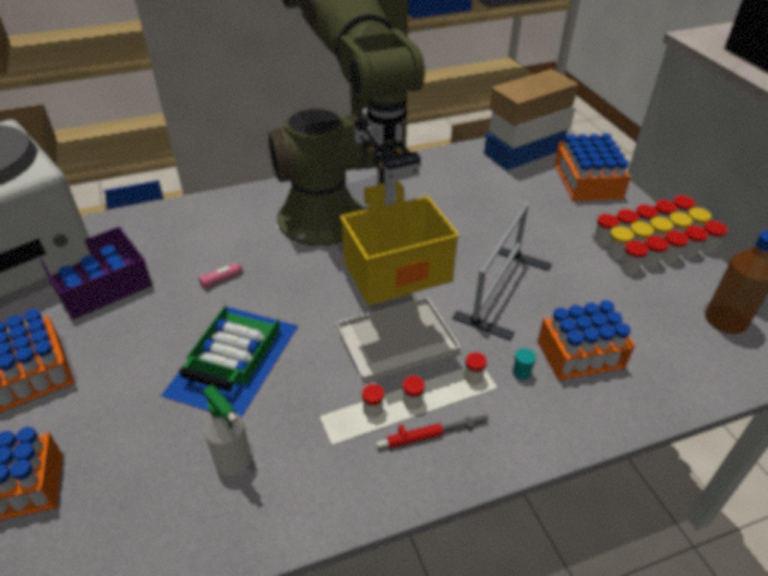

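View pics/j_t.png

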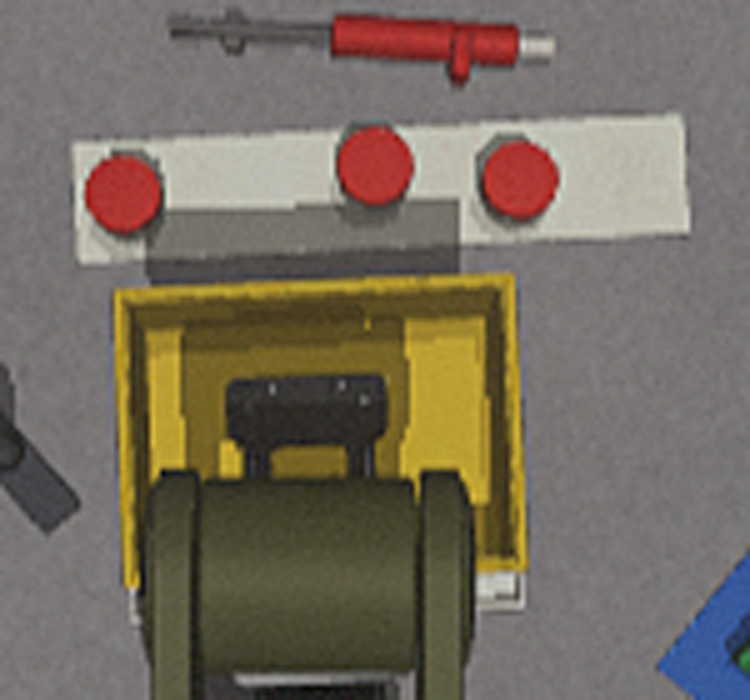

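Run:
```python
from h import *
t=camera("top");q=lambda a,b:plane(t,180+a/5,90+b/5,.330)
A,B,C=q(115,291),q(513,275),q(523,570);e=A-B
yaw=np.arctan2(e[1],e[0])-np.pi/2;print(A,B,C,np.linalg.norm(e),np.linalg.norm(B-C),np.degrees(yaw))
c=(A+B)/2-.07*np.array([np.cos(yaw),np.sin(yaw),0]);print(c,(A+C)/2)
```

```text
[0.57688131 0.13029371 0.33      ] [ 0.58307464 -0.06229583  0.33      ] [ 0.44016225 -0.06517618  0.33      ] 0.19268909472848175 0.1429414102518035 1.8418910354704836
[0.51001414 0.03174903 0.33      ] [0.50852178 0.03255877 0.33      ]
```

The caddy's centre is at (0.509, 0.032) with yaw 1.8°, against (0.512, 0.034) for the spill tray. That lines up, so I'll lower it.

Emit:
{"api": "step_arm", "payload": {"motion": [[[0.02,0.0025,-0.001,0,0,0],[0.04,0,0,0,0,0],[0.04,0,0,0,0,0],[0.04,0,0,0,0,0],[0.03,0,0,0,0,0],[0.02,0,0,0,0,0],[0.008,0,0,0,0,0],[0.003,0,0,0,0,0],[0.002,0,0,0,0,0],[0,0,0,0,0,0],[0,0,0,0,0,0]]]}}

```text
time_s: 13.38
ee_pos: [0.4337, 0.0322, 0.104]
eef_rot: [1.615, 1.57, 0.078]
force: [-0.2, -0.5, -2.0]
grip_width: 0.032
```

Run:
```python
from h import *
o=get_obs();print(o["ee_pos"],o["force"],o["moment"],o["grip_width"])
s=camera("scene");save(s["pixels"],"k_s.png",(200,100,340,260),4)
t=camera("top");save(t["pixels"],"k_t.png",(180,90,330,230),5)
```

```text
[0.43371425 0.03222439 0.10402438] [-0.16861923 -0.47405034 -1.95664778] [-0.03581532  0.07253469 -0.00949551] 0.031973246797760556
```

View pics/k_s.png

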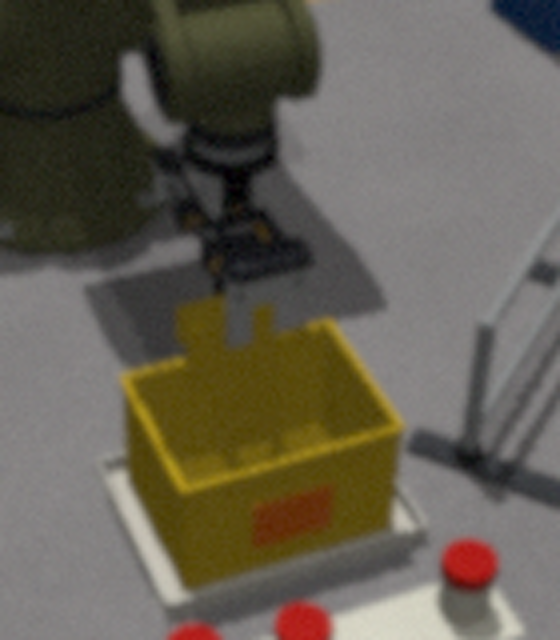

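View pics/k_t.png

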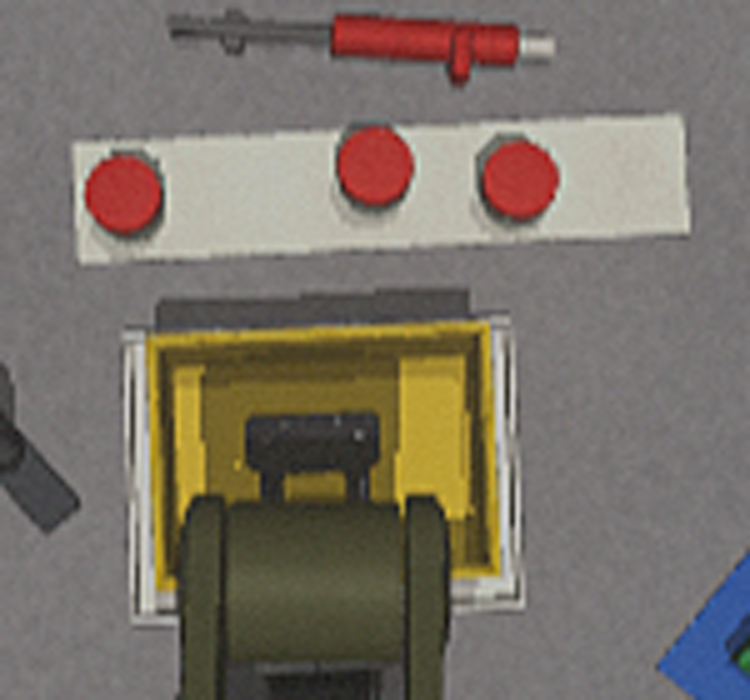

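Emit:
{"api": "step_arm", "payload": {"motion": [[[0.001,0,0,0,0,0],[0.001,0,0,0,0,0],[0.001,0,0,0,0,0],[0,0,0,0,0,0],[0,0,0,0,0,0]]]}}

```text
time_s: 14.1
ee_pos: [0.434, 0.0322, 0.1025]
eef_rot: [1.507, 1.569, -0.031]
force: [-8.1, 0.2, 23.7]
grip_width: 0.0318
```

Contact: the upward force is 24 N, so the caddy is standing. I'll back off 1 mm and release.

Emit:
{"api": "step_arm", "payload": {"motion": [[[-0.001,0,0,0,0,0],[0,0,0,0,0,0],[0,0,0,0,0,0]]]}}

```text
time_s: 14.48
ee_pos: [0.4339, 0.0322, 0.1025]
eef_rot: [1.503, 1.57, -0.034]
force: [-2.9, 0.1, 10.3]
grip_width: 0.032
```

Emit:
{"api": "step_arm", "payload": {"motion": [[[0,0,0,0,0,0],[0,0,0,0,0,0],[0,0,0,0,0,0],[0,0,0,0,0,0],[0,0,0,0,0,0],[-0.02,0,0,0,0,0],[-0.03,0,0,0,0,0],[-0.05,0,0,0,0,0],[-0.06,0,0,0,0,0],[-0.06,0,0,0,0,0],[0,0,0,0,0,0]]], "fingers": 0.08}}

```text
time_s: 15.85
ee_pos: [0.4346, 0.0322, 0.3256]
eef_rot: [1.533, 1.564, -0.005]
force: [0.4, 0.0, -0.1]
grip_width: 0.0803
```

Run:
```python
from h import *
o=get_obs();print(o["ee_pos"],o["force"],o["grip_width"])
w=camera("wrist");save(w["pixels"],"l_w.png",None,1.3)
t=camera("top");save(t["pixels"],"l_t.png",None,1.5)
a=o["ee_pos"]
# to above tray handle
plan(o,[([.5133,-.3995,.32],down(np.radians(-39)),8)])
```

```text
[0.43457619 0.03224376 0.32560888] [ 0.35308809  0.01613548 -0.12063593] 0.08030372474057192
[0.0008, 0.008, 0.0543, 5.12, -0.02, -0.05]
[0.0008, 0.0128, 0.0533, 5.12, -0.02, -0.05]
[0.0008, 0.0175, 0.052, 5.12, -0.02, -0.05]
[0.0008, 0.0221, 0.0502, 5.12, -0.02, -0.05]
[0.0008, 0.0265, 0.048, 5.12, -0.02, -0.05]
[0.0008, 0.0307, 0.0455, 5.12, -0.02, -0.05]
[0.0007, 0.0346, 0.0426, 5.12, -0.02, -0.05]
[0.0007, 0.0383, 0.0393, 5.12, -0.02, -0.05]
--
```

View pics/l_w.png

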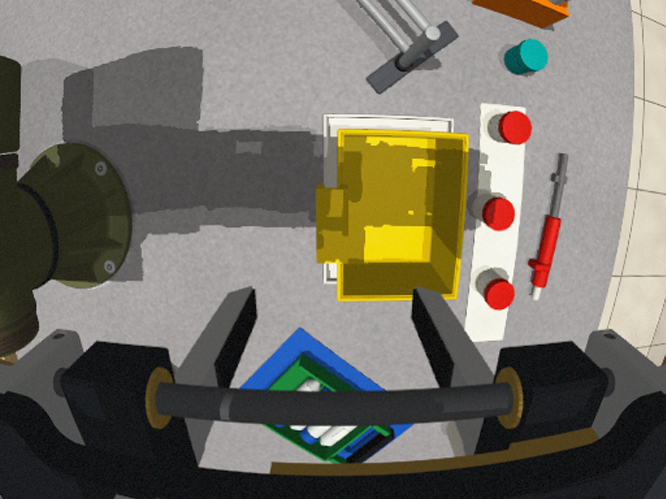

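View pics/l_t.png

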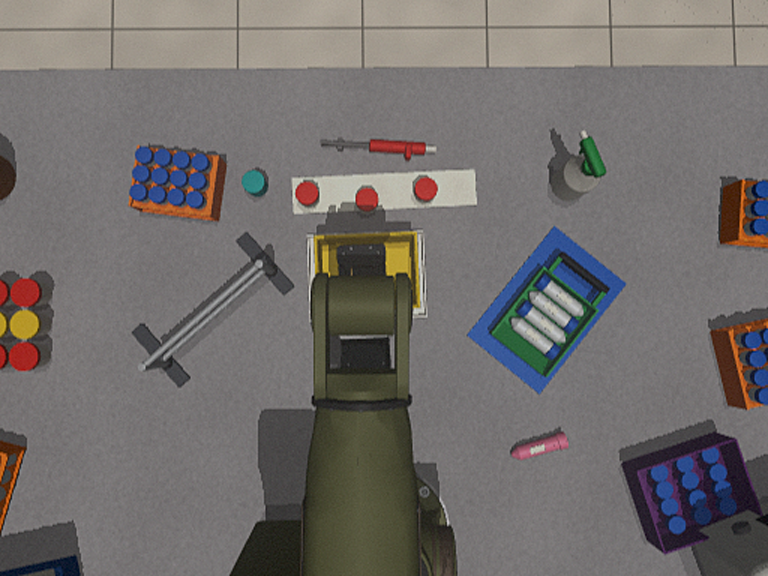

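The caddy stands in the spill tray with the gripper clear of it. The middle jar has been knocked and is now at (367,198) of 768, so I'll re-measure it later. Next is the collecting tray, first checking the spray bottle's clearance.

Emit:
{"api": "step_arm", "payload": {"motion": [[[0,0.008,0.0543,5.12,0,0],[0,0.0128,0.0533,5.12,0,0],[0,0.0175,0.052,5.12,0,0],[0,0.0221,0.0502,5.12,0,0],[0,0.0265,0.048,5.12,0,0],[0,0.0307,0.0455,5.12,0,0],[0,0.0346,0.0426,5.12,0,0],[0,0.0383,0.0393,5.12,0,0],[0,0,0,0,0,0],[0,0,0,0,0,0]]], "fingers": 0.05}}

```text
time_s: 17.2
ee_pos: [0.512, -0.3991, 0.3202]
eef_rot: [-1.682, 1.568, 2.35]
force: [0.4, -0.1, 0.3]
grip_width: 0.0503
```

Run:
```python
from h import *
o=get_obs();print(o["ee_pos"],o["qpos"])
w=camera("wrist");save(w["pixels"],"m_w.png",None,1.5)
s=camera("scene");save(s["pixels"],"m_s.png",(80,150,240,330),4)
t=camera("top");print("bottle",plane(t,385,120,.1),plane(t,383,118,.0))
c=[.5133,-.3995,.052];print(wproj(w,o,c)*1.5)
```

```text
[ 0.51195118 -0.39911776  0.32019494] [-7.18668988e-01  4.92076236e-01  9.21750021e-01  1.70131002e-04
  1.73006179e+00 -3.78555988e-02]
bottle [ 0.68785435 -0.37632185  0.1       ] [ 0.71396705 -0.39788076  0.        ]
[386.3496836  235.93291632]
```

View pics/m_w.png

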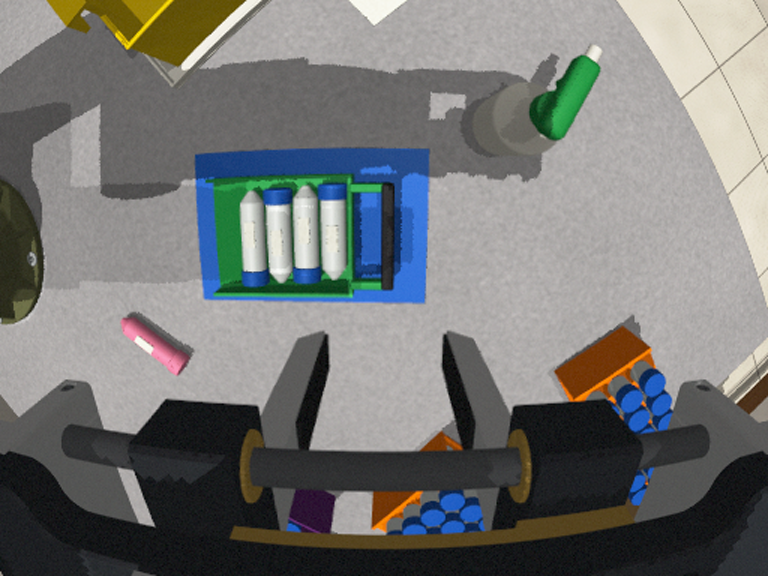

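View pics/m_s.png

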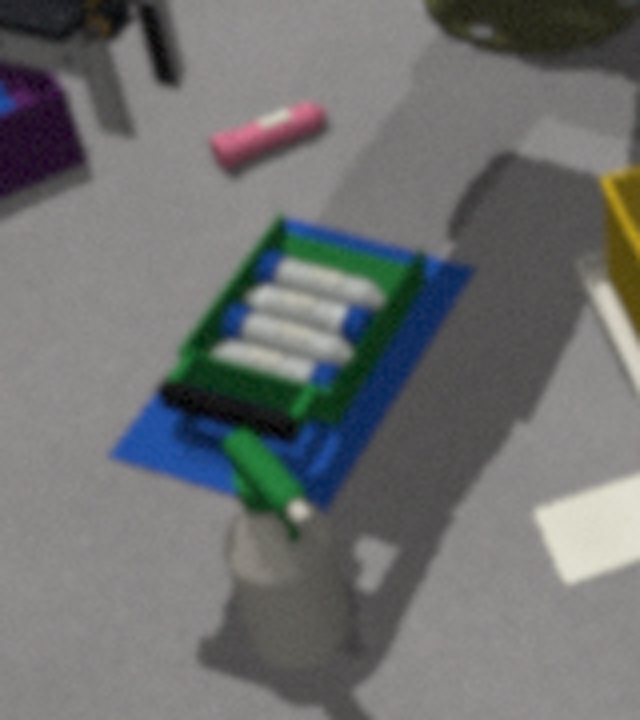

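The tray with its four white tubes with blue caps fills (215–395, 180–297). The handle bar runs from (388,183) to (387,290), within 2 px of the prediction and square to the jaws. I'll descend with a 36 mm opening, which leaves room in the 33 mm gap.

Emit:
{"api": "step_arm", "payload": {"motion": [[[0.05,0.003,-0.0005,0.2,0,0],[0.06,0,0,0,0,0],[0.06,0,0,0,0,0],[0.05,0,0,0,0,0],[0.03,0,0,0,0,0],[0,0,0,0,0,0],[0,0,0,0,0,0]]], "fingers": 0.036}}

```text
time_s: 18.23
ee_pos: [0.5155, -0.4013, 0.0739]
eef_rot: [1.562, 1.568, -0.693]
force: [-0.1, -0.2, -0.1]
grip_width: 0.0356
```

Run:
```python
from h import *
o=get_obs();print(o["ee_pos"],o["grip_width"])
w=camera("wrist");save(w["pixels"],"n_w.png",None,1.5)
for dy in(-.018,.018): print(wproj(w,o,o["ee_pos"]+rot(o).apply([-.032,dy,-.008]))*1.5)
```

```text
[ 0.51550116 -0.40125605  0.07385221] 0.03564852542418935
[342.06806736 333.63019633]
[424.58062443 333.70708855]
```

View pics/n_w.png

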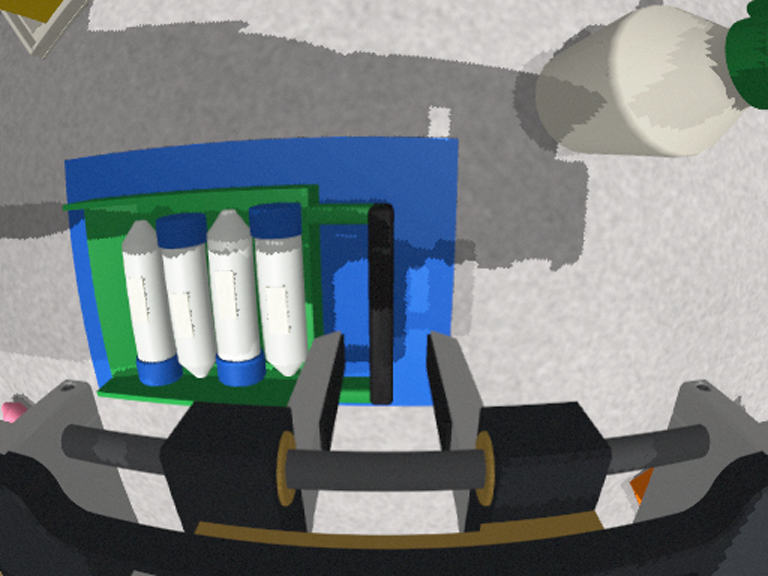

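The bar is at column 381 and the finger centre is at 385, so it is well placed. I'll descend the rest of the way and close.

Emit:
{"api": "step_arm", "payload": {"motion": [[[0.04,-0.0015,0,0,0,0],[0.025,0,0,0,0,0],[0.015,0,0,0,0,0],[0.007,0,0,0,0,0],[0,0,0,0,0,0],[0,0,0,0,0,0]]]}}

```text
time_s: 19.02
ee_pos: [0.514, -0.4005, -0.0143]
eef_rot: [1.554, 1.569, -0.702]
force: [-0.7, 0.8, -0.0]
grip_width: 0.0359
```

Emit:
{"api": "step_arm", "payload": {"motion": [[[0,0,0,0,0,0],[0,0,0,0,0,0],[0,0,0,0,0,0],[0,0,0,0,0,0],[0,0,0,0,0,0],[0,0,0,0,0,0]]], "fingers": 0.0, "squeeze": 60}}

```text
time_s: 19.77
ee_pos: [0.5136, -0.4002, -0.0151]
eef_rot: [1.533, 1.57, -0.723]
force: [0.1, 0.0, 3.3]
grip_width: 0.0132
```

Run:
```python
from h import *
o=get_obs();print(o["ee_pos"],o["force"],o["grip_width"],o["eef_rot"])
w=camera("wrist");save(w["pixels"],"o_w.png",None,1.5)
```

```text
[ 0.51364686 -0.40021677 -0.01514432] [0.10470851 0.00591263 3.28365524] 0.01323998722495796 [ 1.53277137  1.57049154 -0.72289533]
```

View pics/o_w.png

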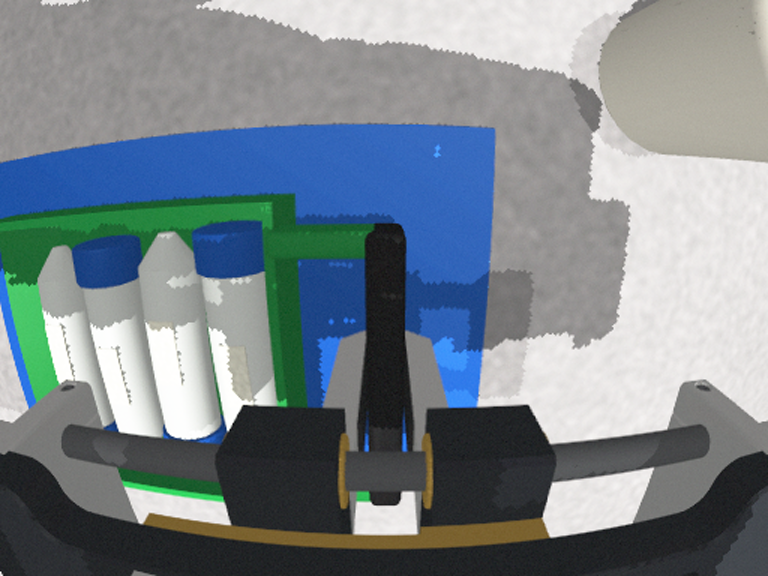

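The bar is held, with the opening at 13 mm. I'll lift gently and check for sag.

Emit:
{"api": "step_arm", "payload": {"motion": [[[-0.003,0,0,0,0,0],[-0.006,0,0,0,0,0],[-0.01,0,0,0,0,0],[-0.015,0,0,0,0,0],[-0.02,0,0,0,0,0],[-0.02,0,0,0,0,0],[-0.02,0,0,0,0,0],[-0.01,0,0,0,0,0],[0,0,0,0,0,0],[0,0,0,0,0,0]]]}}

```text
time_s: 21.08
ee_pos: [0.5132, -0.3999, 0.0878]
eef_rot: [-1.597, 1.569, 2.431]
force: [-0.1, -0.2, -3.3]
grip_width: 0.0135
```

Run:
```python
from h import *
o=get_obs();print(o["ee_pos"],o["force"],o["moment"],o["grip_width"],o["eef_rot"])
w=camera("wrist");save(w["pixels"],"p_w.png",None,1.5)
s=camera("scene");save(s["pixels"],"p_s.png",(60,110,240,330),3)
```

```text
[ 0.51321898 -0.39988834  0.08778043] [-0.07145797 -0.20651967 -3.27574793] [-0.19794819 -0.25730107  0.07521033] 0.013453172373654392 [-1.59664571  1.56942924  2.43083197]
```

View pics/p_w.png

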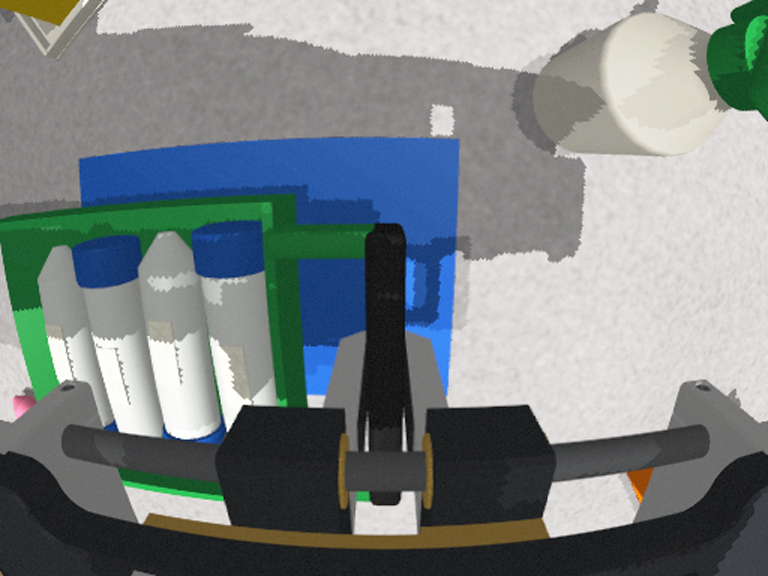

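View pics/p_s.png

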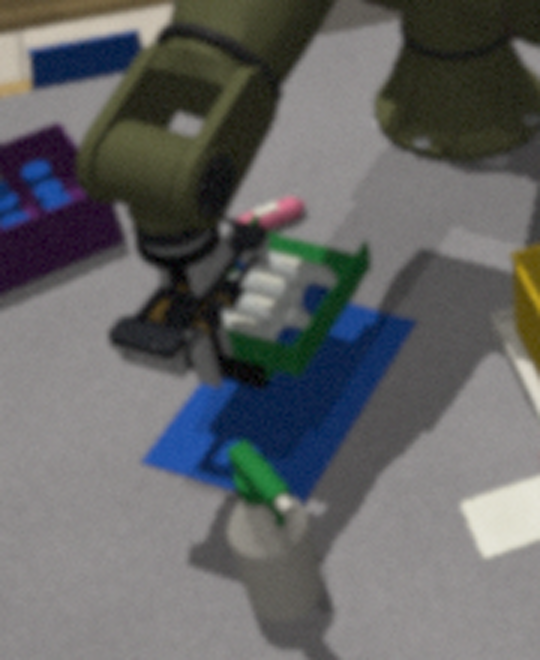

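The tray hangs level with no sag; compared with the previous wrist view, the tubes haven't moved. Now I'll raise it and swing it round at constant radius.

Emit:
{"api": "step_arm", "payload": {"motion": [[[-0.02,0,0,0,0,0],[-0.03,0,0,0,0,0],[-0.03,0,0,0,0,0],[-0.025,0,0,0,0,0],[-0.015,0,0,0,0,0],[-0.005,0,0,0,0,0],[0,-0.0006,-0.0195,-1.72,0,0],[0,-0.0006,-0.0195,-1.72,0,0],[0,-0.001,-0.03,-2.64,0,0],[0,-0.0012,-0.039,-3.43,0,0],[0,-0.0012,-0.039,-3.43,0,0],[0,-0.0012,-0.039,-3.43,0,0]]]}}

```text
time_s: 22.68
ee_pos: [0.6093, -0.238, 0.2128]
eef_rot: [-1.716, 1.57, 2.601]
force: [-0.4, 0.1, -3.8]
grip_width: 0.0136
```

Emit:
{"api": "step_arm", "payload": {"motion": [[[0,-0.0012,-0.039,-3.43,0,0],[0,-0.0012,-0.039,-3.43,0,0],[0,-0.0012,-0.039,-3.43,0,0],[0,-0.0012,-0.039,-3.43,0,0],[0,-0.0012,-0.039,-3.43,0,0],[0,-0.001,-0.03,-2.64,0,0],[0,-0.0006,-0.0195,-1.72,0,0],[0,-0.0006,-0.0195,-1.72,0,0],[0,-0.0004,-0.01,-0.88,0,0],[0,0,0,0,0,0],[0,0,0,0,0,0]]]}}

```text
time_s: 24.05
ee_pos: [0.6581, 0.026, 0.2136]
eef_rot: [-0.014, 1.571, -1.565]
force: [-0.4, 0.1, -2.8]
grip_width: 0.0135
```

Run:
```python
from h import *
o=get_obs();M=rot(o).as_matrix();print(o["ee_pos"],o["force"],o["moment"],o["grip_width"],"yaw",np.degrees(np.arctan2(M[1,1],M[0,1])))
s=camera("scene");save(s["pixels"],"q_s.png",None,1.5)
t=camera("top");save(t["pixels"],"q_t.png",None,1.5)
```

```text
[0.65811123 0.02597792 0.213639  ] [-0.44632416  0.05164237 -2.75780427] [-0.00841797 -0.44683037 -0.01870089] 0.013479091609387183 yaw 1.1790215643662723
```

View pics/q_s.png

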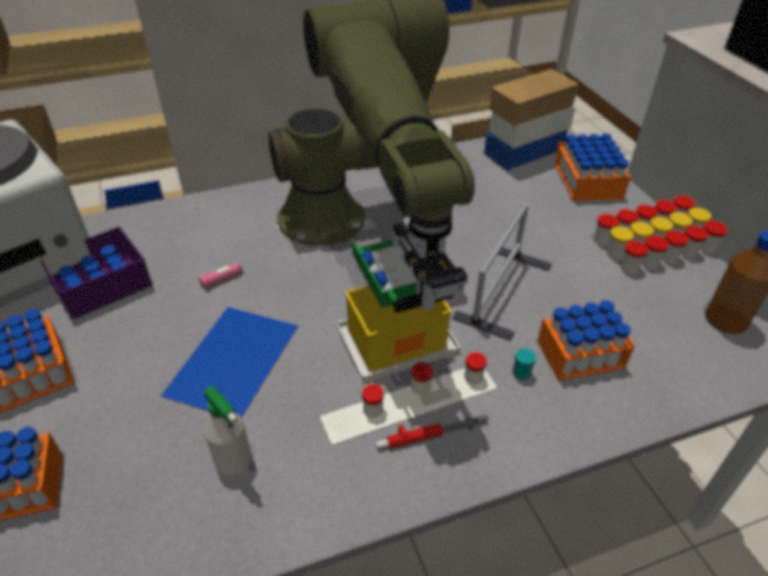

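View pics/q_t.png

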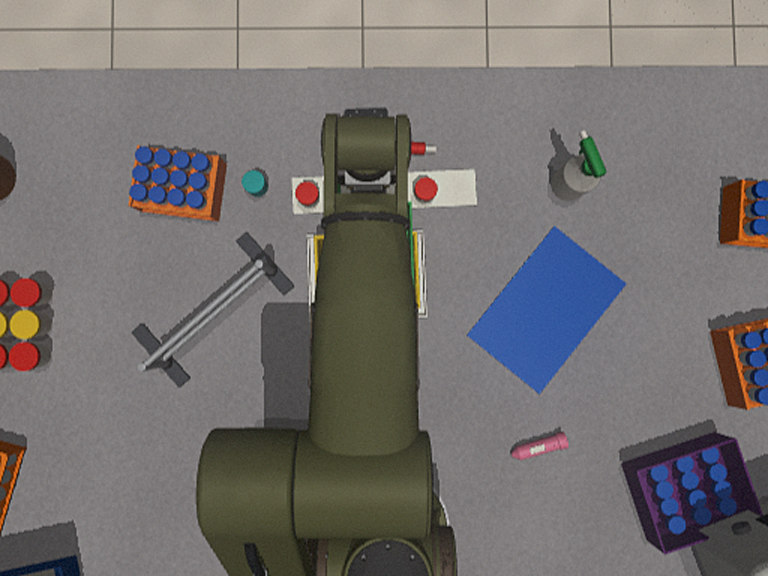

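The tray is level, about over the caddy. The mat is empty and the bystanders haven't moved. Now the pouring waypoints.

```bash
cat > pour.py <<'E'
from h import *
C=np.array([.512,.0335]);psi=np.radians(1.8)
def pose(xc,zs,deg,yc=0.):
    th=np.radians(deg);u=np.array([np.cos(psi),np.sin(psi),0]);v=np.array([-np.sin(psi),np.cos(psi),0]);Z=np.array([0,0,1.])
    h=.210*np.cos(th)-.018*np.sin(th);k=.210*np.sin(th)+.018*np.cos(th)
    tx=u*np.sin(th)-Z*np.cos(th)
    p=np.array([*C,0])+u*(xc+h)+v*yc+Z*(zs+k)+.054*tx
    return p,down(psi)*R.from_rotvec([0,0,th])
E
python3 - <<'E'
from pour import *
o=get_obs()
for d,x,z in [(0,-.03,.2),(10,.0,.19),(18,.045,.165),(21,.045,.148),(45,.045,.148)]: print(d,pose(x,z,d)[0])
w=[(*pose(-.03,.215,5),3),(*pose(.015,.19,12),4),(*pose(.045,.165,17),4),(*pose(.045,.15,19),2)]
plan(o,w)
E
```

```text
0 [0.69191118 0.03915394 0.164     ]
10 [0.72495583 0.04019241 0.19101304]
18 [0.76772024 0.04153633 0.19565553]
21 [0.76582783 0.04147686 0.18964837]
45 [0.73084023 0.04037733 0.27103658]
[0.0054, 0.0121, -0.0042, -0.21, 0.01, 1.67]
[0.0058, 0.012, -0.0041, -0.21, 0.01, 1.67]
[0.0061, 0.0118, -0.0041, -0.21, 0.01, 1.67]
--
[0.0007, 0.0114, 0.0, 0.0, -0.0, 1.75]
[0.0011, 0.0113, -0.0, 0.0, -0.0, 1.75]
[0.0014, 0.0113, -0.0, 0.0, -0.0, 1.75]
[0.0018, 0.0113, -0.0, 0.0, -0.0, 1.75]
--
[0.0031, 0.0066, -0.0, 0.0, -0.0, 1.25]
[0.0032, 0.0066, -0.0, 0.0, -0.0, 1.25]
[0.0033, 0.0065, 0.0, 0.0, -0.0, 1.25]
[0.0035, 0.0064, 0.0, 0.0, -0.0, 1.25]
--
[0.0035, -0.0016, -0.0, 0.0, 0.0, 1.0]
[0.0035, -0.0017, -0.0, 0.0, 0.0, 1.0]
--
```

Emit:
{"api": "step_arm", "payload": {"motion": [[[0.0054,0.0121,-0.0042,-0.2,0,1.67],[0.0058,0.012,-0.0041,-0.2,0,1.67],[0.0061,0.0118,-0.0041,-0.2,0,1.67],[0.0007,0.0114,0,0,0,1.75],[0.0011,0.0113,0,0,0,1.75],[0.0014,0.0113,0,0,0,1.75],[0.0018,0.0113,0,0,0,1.75],[0.0031,0.0066,0,0,0,1.25],[0.0032,0.0066,0,0,0,1.25],[0.0033,0.0065,0,0,0,1.25],[0.0035,0.0064,0,0,0,1.25],[0,0,0,0,0,0]]]}}

```text
time_s: 25.65
ee_pos: [0.7682, 0.0424, 0.1916]
eef_rot: [1.569, 1.274, 0.031]
force: [0.2, 0.0, -3.6]
grip_width: 0.0135
```

Run:
```python
from pour import *
o=get_obs();M=rot(o).as_matrix();print(o["ee_pos"],o["force"],o["grip_width"],"tilt",np.degrees(np.arctan2(M[2,1],M[0,1])))
print(pose(.045,.165,17)[0])
s=camera("scene");save(s["pixels"],"r_s.png",(200,100,360,260),4)
w=camera("wrist");save(w["pixels"],"r_w.png",None,1.5)
u=[np.cos(psi),np.sin(psi)]
print("expected spout in crop",(proj(s,[*(C+.045*np.array(u)),.165])-[200,100])*4)
plan(o,[(*pose(.045,.15,19),3),(*pose(.045,.15,24),5)])
```

```text
[0.76821194 0.04238591 0.19156108] [ 0.19884918  0.008862   -3.62053802] 0.01354916473322912 tilt 17.00395122666324
[0.76822289 0.04155213 0.19197109]
expected spout in crop [283.83648298 403.98122735]
[0.0022, -0.0011, 0.0003, 0.01, 0.0, 0.67]
[0.0022, -0.0011, 0.0003, 0.01, 0.0, 0.67]
[0.0022, -0.0011, 0.0003, 0.01, 0.0, 0.67]
--
[-0.0037, 0.0005, 0.0, -0.0, 0.0, 1.0]
[-0.0037, 0.0005, 0.0, -0.0, 0.0, 1.0]
[-0.0037, 0.0006, 0.0, -0.0, 0.0, 1.0]
[-0.0037, 0.0007, 0.0, -0.0, 0.0, 1.0]
[-0.0036, 0.0007, 0.0, -0.0, 0.0, 1.0]
--
```

View pics/r_s.png

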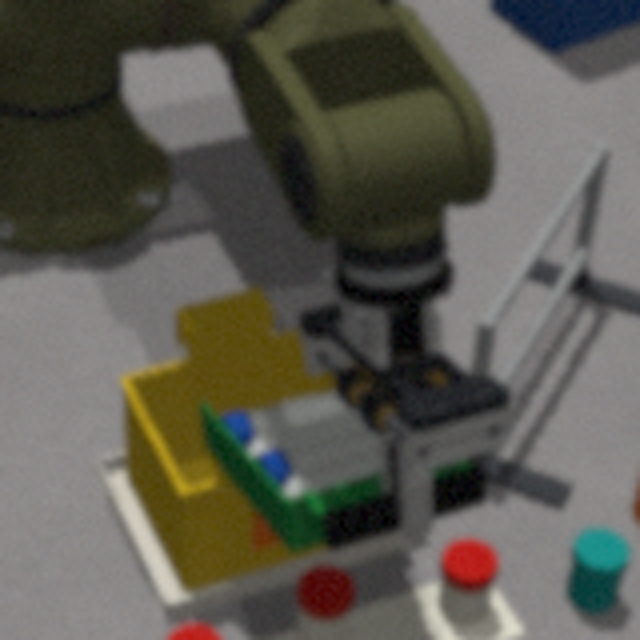

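View pics/r_w.png

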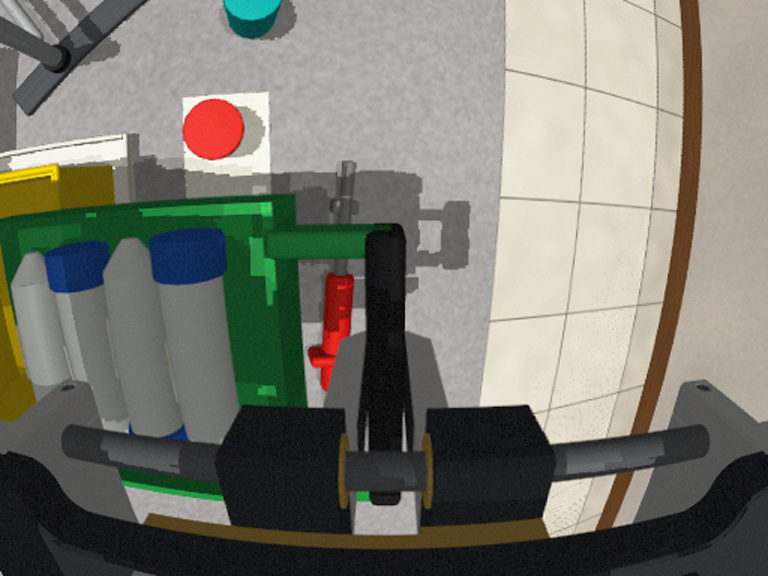

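The spout edge, with its corner at (205,405), lies over the caddy opening, and the tubes are starting to shift towards it at 17°. I'll tip on slowly.

Emit:
{"api": "step_arm", "payload": {"motion": [[[0.0022,-0.0011,0,0,0,0.67],[0.0022,-0.0011,0,0,0,0.67],[0.0022,-0.0011,0,0,0,0.67],[-0.0037,0.0005,0,0,0,1],[-0.0037,0.0005,0,0,0,1],[-0.0037,0.0006,0,0,0,1],[-0.0037,0.0007,0,0,0,1],[-0.0036,0.0007,0,0,0,1],[0,0,0,0,0,0],[0,0,0,0,0,0],[0,0,0,0,0,0]]]}}

```text
time_s: 27.12
ee_pos: [0.7633, 0.0422, 0.2027]
eef_rot: [1.57, 1.152, 0.031]
force: [0.7, 0.1, -2.3]
grip_width: 0.0135
```

Run:
```python
from pour import *
o=get_obs();M=rot(o).as_matrix();print(o["ee_pos"],o["force"],o["grip_width"],"tilt",np.degrees(np.arctan2(M[2,1],M[0,1])))
s=camera("scene");save(s["pixels"],"s_s.png",(200,100,360,260),4)
w=camera("wrist");save(w["pixels"],"s_w.png",None,1.)
plan(o,[(*pose(.045,.15,32),8),(*pose(.045,.15,46),10)])
```

```text
[0.76327853 0.04219753 0.20270898] [ 0.69867644  0.13949334 -2.26681646] 0.013497712941786966 tilt 24.004609529165165
[-0.0037, 0.0004, 0.0001, 0.01, 0.0, 1.0]
[-0.0037, 0.0004, 0.0001, 0.01, 0.0, 1.0]
[-0.0037, 0.0005, 0.0001, 0.01, 0.0, 1.0]
[-0.0036, 0.0006, 0.0001, 0.01, 0.0, 1.0]
[-0.0036, 0.0006, 0.0001, 0.01, 0.0, 1.0]
[-0.0036, 0.0007, 0.0001, 0.01, 0.0, 1.0]
[-0.0036, 0.0008, 0.0001, 0.01, 0.0, 1.0]
[-0.0036, 0.0008, 0.0001, 0.01, 0.0, 1.0]
--
[-0.0052, 0.0002, 0.0, -0.0, 0.0, 1.4]
[-0.0052, 0.0004, 0.0, -0.0, 0.0, 1.4]
[-0.0052, 0.0005, 0.0, -0.0, 0.0, 1.4]
[-0.0052, 0.0006, 0.0, -0.0, 0.0, 1.4]
[-0.0051, 0.0008, 0.0, -0.0, 0.0, 1.4]
[-0.0051, 0.0009, 0.0, -0.0, 0.0, 1.4]
[-0.0051, 0.001, 0.0, -0.0, 0.0, 1.4]
[-0.0051, 0.0011, 0.0, -0.0, 0.0, 1.4]
[-0.005, 0.0012, 0.0, -0.0, 0.0, 1.4]
[-0.005, 0.0014, 0.0, -0.0, 0.0, 1.4]
--
```

View pics/s_s.png

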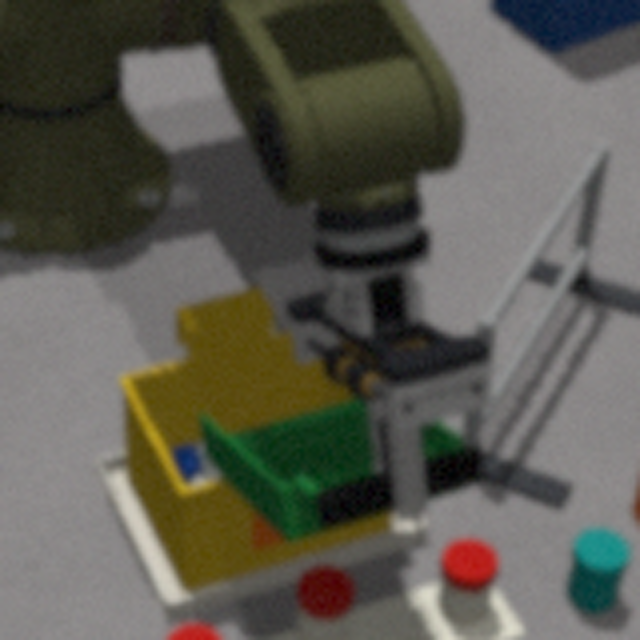

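View pics/s_w.png

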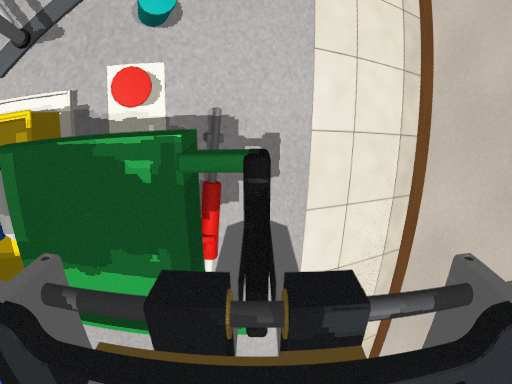

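The tray is empty: green floor only, and the load has dropped to 2.3 N. One blue cap is visible in the caddy at (187,460). I'll go back to level along the same path, then check the caddy.

Run:
```python
from pour import *
o=get_obs()
plan(o,[(*pose(.045,.18,19),4),(*pose(-.03,.235,5),6),([.658,.026,.2136],down(np.radians(1.2)),3)])
```

```text
[-0.0022, 0.002, 0.0002, 0.01, 0.0, -1.25]
[-0.0023, 0.002, 0.0002, 0.01, 0.0, -1.25]
[-0.0023, 0.0019, 0.0002, 0.01, 0.0, -1.25]
[-0.0024, 0.0019, 0.0002, 0.01, 0.0, -1.25]
--
[-0.0044, -0.0113, 0.0, -0.0, 0.0, -2.33]
[-0.004, -0.0115, 0.0, -0.0, 0.0, -2.33]
[-0.0035, -0.0117, 0.0, -0.0, 0.0, -2.33]
[-0.003, -0.0118, 0.0, -0.0, 0.0, -2.33]
[-0.0026, -0.0119, 0.0, -0.0, 0.0, -2.33]
[-0.0021, -0.012, 0.0, -0.0, 0.0, -2.33]
--
[0.0002, -0.0123, 0.004, 0.2, -0.01, -1.67]
[0.0006, -0.0123, 0.0041, 0.2, -0.01, -1.67]
[0.0009, -0.0122, 0.0041, 0.2, -0.01, -1.67]
--
```

Emit:
{"api": "step_arm", "payload": {"motion": [[[-0.0022,0.002,0,0,0,-1.25],[-0.0023,0.002,0,0,0,-1.25],[-0.0023,0.0019,0,0,0,-1.25],[-0.0024,0.0019,0,0,0,-1.25],[-0.0044,-0.0113,0,0,0,-2.33],[-0.004,-0.0115,0,0,0,-2.33],[-0.0035,-0.0117,0,0,0,-2.33],[-0.003,-0.0118,0,0,0,-2.33],[-0.0026,-0.0119,0,0,0,-2.33],[-0.0021,-0.012,0,0,0,-2.33]]]}}

```text
time_s: 28.48
ee_pos: [0.6938, 0.04, 0.2175]
eef_rot: [1.566, 1.484, 0.027]
force: [0.0, 0.7, -1.8]
grip_width: 0.0138
```

Emit:
{"api": "step_arm", "payload": {"motion": [[[0,-0.0123,0.004,0.2,0,-1.67],[0,-0.0123,0.0041,0.2,0,-1.67],[0,-0.0122,0.0041,0.2,0,-1.67],[0,0,0,0,0,0],[0,0.0012,0.039,3.43,0,0],[0,0.0012,0.039,3.43,0,0],[0,0.0012,0.039,3.43,0,0],[0,0.0012,0.039,3.43,0,0],[0,0.0012,0.039,3.43,0,0],[0,0.0012,0.039,3.43,0,0],[0,0.0012,0.039,3.43,0,0]]]}}

```text
time_s: 29.85
ee_pos: [0.6231, -0.2434, 0.2153]
eef_rot: [1.848, 1.57, -0.122]
force: [-0.2, 0.0, -0.6]
grip_width: 0.0138
```

Emit:
{"api": "step_arm", "payload": {"motion": [[[0,0.0012,0.039,3.43,0,0],[0,0.0012,0.039,3.43,0,0],[0,0.0012,0.039,3.43,0,0],[0,0,0,0,0,0],[0,0,0,0,0,0]]]}}

```text
time_s: 30.48
ee_pos: [0.5753, -0.3482, 0.2153]
eef_rot: [2.283, 1.57, 0.136]
force: [-0.4, -0.5, -1.8]
grip_width: 0.0135
```

Run:
```python
from h import *
o=get_obs();M=rot(o).as_matrix();print(o["ee_pos"],o["force"],o["grip_width"],M)
print(delta(o,[.514,-.4005,.2],down(np.radians(-39.3))))
t=camera("top");save(t["pixels"],"u_t.png",None,1.5)
save(t["pixels"],"u_t2.png",(190,100,320,220),5)
```

```text
[ 0.57528594 -0.34819321  0.21528047] [-0.4377326  -0.53833805 -1.80563267] 0.013477732056132233 [[ 8.29793011e-04  8.38486402e-01 -5.44921889e-01]
 [ 1.13401308e-04 -5.44922152e-01 -8.38486634e-01]
 [-9.99999649e-01  6.33975493e-04 -5.47258048e-04]]
(array([ 15.2, -22.9,  77.3]), array([ 6.28, -0.03, -0.03]))
```

View pics/u_t.png

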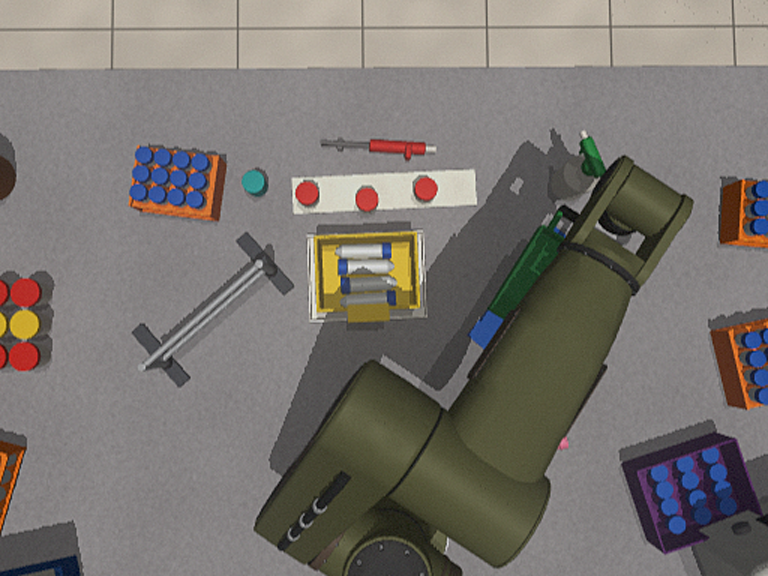

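View pics/u_t2.png

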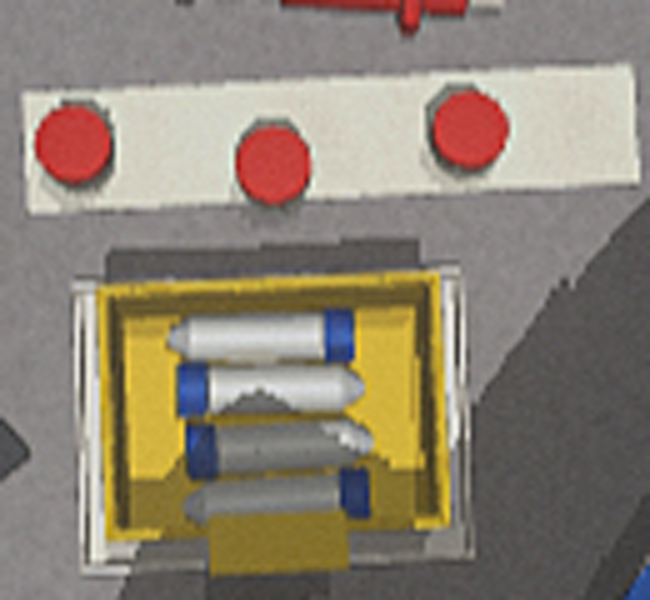

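All four tubes lie side by side in the caddy, at rows 335, 388, 447 and 497 of the crop, and the caddy is square in the spill tray. I'll put the tray back where it stood.

Emit:
{"api": "step_arm", "payload": {"motion": [[[0,-0.0114,0.0386,3.14,0,0],[0,-0.0135,0.0379,3.14,0,0],[0,0,0,0,0,0],[0,0,0,0,0,0]]]}}

```text
time_s: 31.02
ee_pos: [0.5119, -0.3965, 0.2154]
eef_rot: [2.25, 1.57, -0.005]
force: [-0.1, -0.3, -1.5]
grip_width: 0.0138
```

Run:
```python
from h import *
o=get_obs();print(delta(o,[.514,-.4005,-.0125],down(np.radians(-39.3))))
w=camera("wrist");save(w["pixels"],"v_w.png",None,1.5)
```

```text
(array([227.9,   4. ,   1.9]), array([ 0.05, -0.04, -0.04]))
```

View pics/v_w.png

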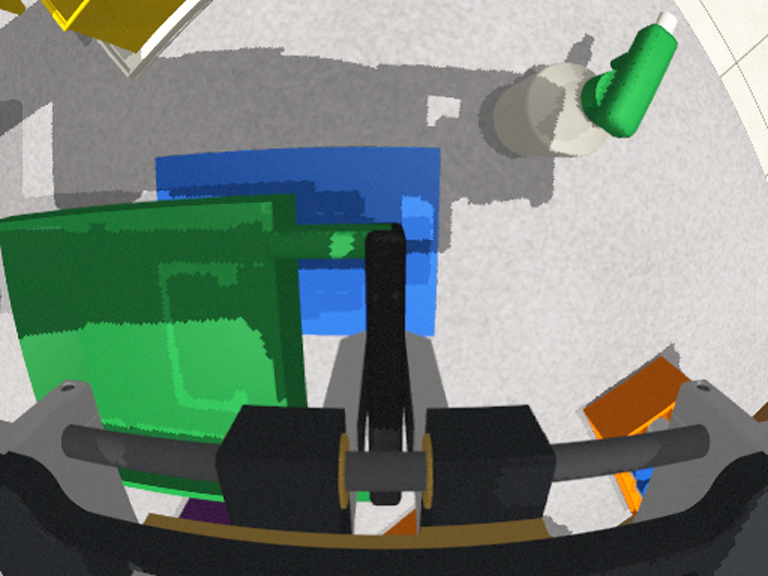

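Emit:
{"api": "step_arm", "payload": {"motion": [[[0.03,0.004,0.002,0,0,0],[0.05,0,0,0,0,0],[0.05,0,0,0,0,0],[0.04,0,0,0,0,0],[0.03,0,0,0,0,0],[0.018,0,0,0,0,0],[0.007,0,0,0,0,0],[0.003,0,0,0,0,0],[0.001,0,0,0,0,0],[0,0,0,0,0,0],[0,0,0,0,0,0]]]}}

```text
time_s: 32.45
ee_pos: [0.5131, -0.4016, -0.0133]
eef_rot: [1.852, 1.57, -0.406]
force: [0.4, -0.2, -2.3]
grip_width: 0.0136
```

Emit:
{"api": "step_arm", "payload": {"motion": [[[0.001,0,0,0,0,0],[0.0005,0,0,0,0,0],[0.0005,0,0,0,0,0],[0,0,0,0,0,0],[0,0,0,0,0,0]]]}}

```text
time_s: 33.08
ee_pos: [0.513, -0.4015, -0.0152]
eef_rot: [1.981, 1.57, -0.277]
force: [-2.5, 2.0, 5.4]
grip_width: 0.0136
```

Contact (+5 N). I'll open to 36 mm and go straight up.

Emit:
{"api": "step_arm", "payload": {"motion": [[[0,0,0,0,0,0],[0,0,0,0,0,0],[0,0,0,0,0,0],[0,0,0,0,0,0],[-0.015,0,0,0,0,0],[-0.03,0,0,0,0,0],[-0.05,0,0,0,0,0],[-0.06,0,0,0,0,0],[-0.06,0,0,0,0,0],[-0.06,0,0,0,0,0],[0,0,0,0,0,0],[0,0,0,0,0,0]]], "fingers": 0.036}}

```text
time_s: 34.58
ee_pos: [0.5126, -0.4012, 0.2592]
eef_rot: [2.794, 1.57, 0.537]
force: [0.6, 0.1, -0.7]
grip_width: 0.0357
```

```bash
cat > jars.py <<'E'
from h import *
def lids():
    t=camera("top");hsv=cv2.cvtColor(t["pixels"],cv2.COLOR_RGB2HSV);H,S,V=[hsv[...,i] for i in range(3)]
    m=(((H<6)|(H>174))&(S>150)&(V>60)).astype(np.uint8);n,l,st,ce=cv2.connectedComponentsWithStats(m)
    return t,[(ce[i].round(1),st[i,4],plane(t,*ce[i],.062).round(4)) for i in range(1,n) if 120<st[i,4]<240 and st[i,2]<18 and ce[i][0]>50]
E
python3 - <<'E'
from jars import *
o=get_obs();M=rot(o).as_matrix();print(o["ee_pos"],o["force"],o["grip_width"],np.degrees(np.arctan2(M[1,1],M[0,1])))
w=camera("wrist");save(w["pixels"],"x_w.png",None,1.5)
t,L=lids();print(*L,sep="\n");save(t["pixels"],"x_t.png",None,1.5)
E
```

```text
[ 0.51260369 -0.40124984  0.25916278] [ 0.62683336  0.14243989 -0.66068786] 0.035715048226698784 -39.34264973651163
(array([283.5, 125.6]), np.int32(171), array([ 0.6808, -0.0835,  0.062 ]))
(array([204.2, 128.5]), np.int32(175), array([0.6741, 0.1521, 0.062 ]))
(array([244.2, 132.7]), np.int32(176), array([0.6605, 0.0333, 0.062 ]))
```

View pics/x_w.png

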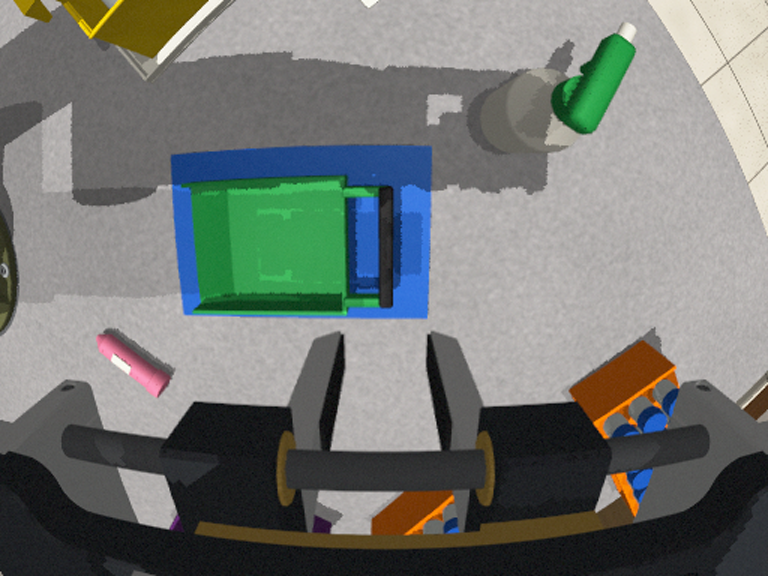

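View pics/x_t.png

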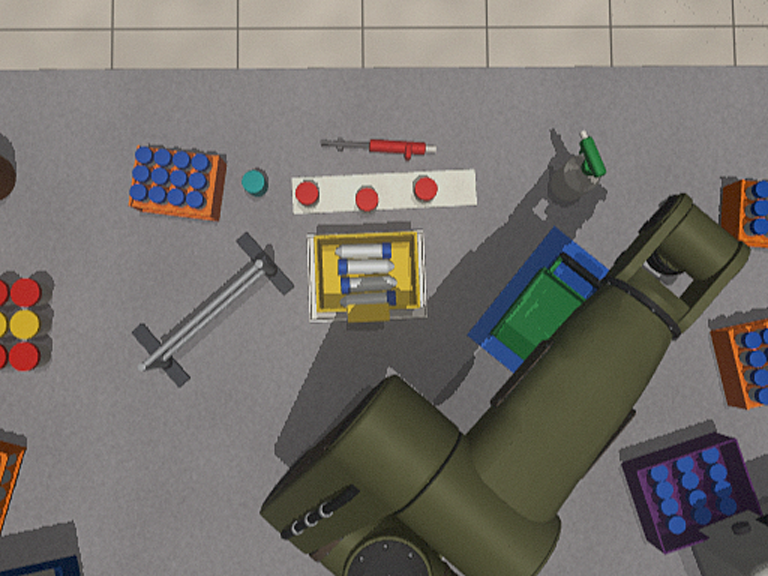

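The tray lies flat on its mat at (190–395, 178–312). The three red jars measure A (0.681,−0.084), B (0.661,0.033, the knocked one) and C (0.674,0.152). B stands near the caddy wall, so I'll take it first with the jaws along y.

Run:
```python
from h import *
o=get_obs()
plan(o,[([.6605,.0333,.2592],down(np.radians(-88.2)),10)])
```

```text
[-0.0001, -0.0161, -0.043, 4.89, 0.0, 0.01]
[-0.0001, -0.0197, -0.0415, 4.89, 0.0, 0.01]
[-0.0001, -0.0232, -0.0396, 4.89, 0.0, 0.01]
[-0.0001, -0.0264, -0.0375, 4.89, 0.0, 0.01]
[-0.0001, -0.0295, -0.0351, 4.89, 0.0, 0.01]
[-0.0001, -0.0324, -0.0325, 4.89, 0.0, 0.01]
[-0.0001, -0.0351, -0.0296, 4.89, 0.0, 0.01]
[-0.0001, -0.0375, -0.0265, 4.89, 0.0, 0.01]
[-0.0001, -0.0396, -0.0232, 4.89, 0.0, 0.01]
[-0.0001, -0.0414, -0.0198, 4.89, 0.0, 0.01]
--
```

Emit:
{"api": "step_arm", "payload": {"motion": [[[0,-0.0161,-0.043,4.89,0,0],[0,-0.0197,-0.0415,4.89,0,0],[0,-0.0232,-0.0396,4.89,0,0],[0,-0.0264,-0.0375,4.89,0,0],[0,-0.0295,-0.0351,4.89,0,0],[0,-0.0324,-0.0325,4.89,0,0],[0,-0.0351,-0.0296,4.89,0,0],[0,-0.0375,-0.0265,4.89,0,0],[0,-0.0396,-0.0232,4.89,0,0],[0,-0.0414,-0.0198,4.89,0,0],[0,0,0,0,0,0],[0,0,0,0,0,0]]], "fingers": 0.07, "squeeze": 25}}

```text
time_s: 36.17
ee_pos: [0.6607, 0.0325, 0.2584]
eef_rot: [0.1, 1.57, -3.01]
force: [0.6, -1.0, -0.2]
grip_width: 0.0698
```

Run:
```python
from jars import *
o=get_obs();M=rot(o).as_matrix();print(o["ee_pos"],o["qpos"],o["grip_width"],np.degrees(np.arctan2(M[1,1],M[0,1])))
w=camera("wrist");save(w["pixels"],"y_w.png",None,1.5)
print(wproj(w,o,[.6605,.0333,.062])*1.5,wproj(w,o,[*o["ee_pos"][:2],.062])*1.5)
print(delta(o,[.6605,.0333,.003],down(np.radians(-88.2))))
```

```text
[0.66073835 0.03246744 0.25842425] [-6.18741728e-03  5.23914608e-01  1.01283180e+00 -1.47704869e-04
  1.60591111e+00  1.53320509e+00] 0.06979586656944722 -88.20098322718637
[383.97287964 249.36711766] [384.87281362 249.14474052]
(array([ 2.554e+02, -9.000e-01, -1.000e-01]), array([-0.  ,  0.06, -0.01]))
```

View pics/y_w.png

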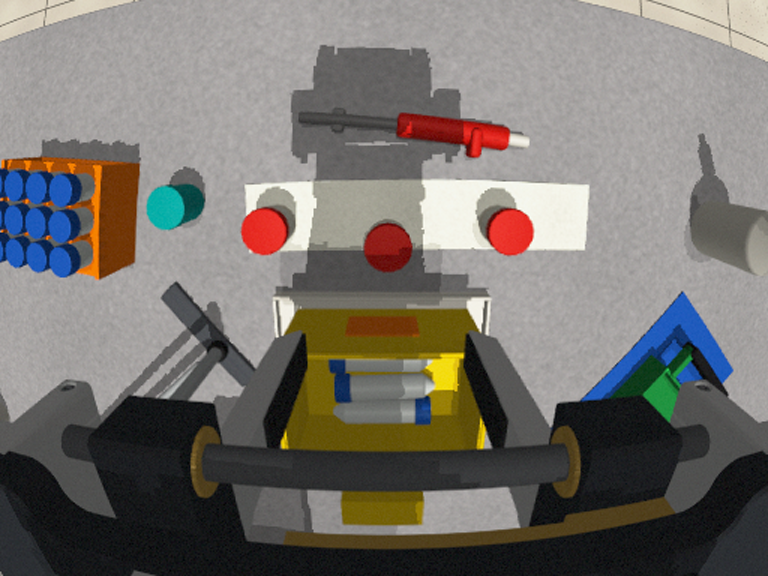

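Jar B is the middle red lid at (388,247), 4 px right of the prediction. The turquoise look-alike is at (175,207) and stays out of it. I'll shift 2–3 mm and descend.

Emit:
{"api": "step_arm", "payload": {"motion": [[[0.05,0.002,-0.001,0,0,0],[0.06,0,0,0,0,0],[0.05,0,0,0,0,0],[0.04,0,0,0,0,0],[0.03,0,0,0,0,0],[0.018,0,0,0,0,0],[0.007,0,0,0,0,0],[0,0,0,0,0,0]]]}}

```text
time_s: 37.22
ee_pos: [0.6625, 0.0307, 0.005]
eef_rot: [3.104, 1.57, -0.007]
force: [-0.3, 0.4, 0.0]
grip_width: 0.0702
```

Emit:
{"api": "step_arm", "payload": {"motion": [[[0,0,0,0,0,0],[0,0,0,0,0,0],[0,0,0,0,0,0],[0,0,0,0,0,0],[0,0,0,0,0,0]]], "fingers": 0.02}}

```text
time_s: 37.85
ee_pos: [0.6625, 0.031, 0.0048]
eef_rot: [3.14, 1.569, 0.029]
force: [-0.7, -0.3, 5.1]
grip_width: 0.0456
```

Emit:
{"api": "step_arm", "payload": {"motion": [[[-0.01,0,0,0,0,0],[-0.03,0,0,0,0,0],[-0.05,0,0,0,0,0],[-0.05,0,0,0,0,0],[-0.025,0,0,0,0,0],[0,0,0.02,0,0,0],[0,-0.001,0.035,0,0,0],[0,-0.001,0.035,0,0,0],[0,-0.001,0.03,0,0,0],[0,0,0.015,0,0,0],[0,0,0,0,0,0],[0,0,0,0,0,0]]]}}

```text
time_s: 39.35
ee_pos: [0.5277, 0.0298, 0.1695]
eef_rot: [-3.136, 1.57, 0.036]
force: [-0.1, 0.6, -0.6]
grip_width: 0.045
```

Run:
```python
from jars import *
o=get_obs();print(o["ee_pos"],o["force"],o["grip_width"])
w=camera("wrist");save(w["pixels"],"z_w.png",None,1.5)
```

```text
[0.52766289 0.02980139 0.16949762] [-0.12226711  0.60866789 -0.63842095] 0.04502241932102134
```

View pics/z_w.png

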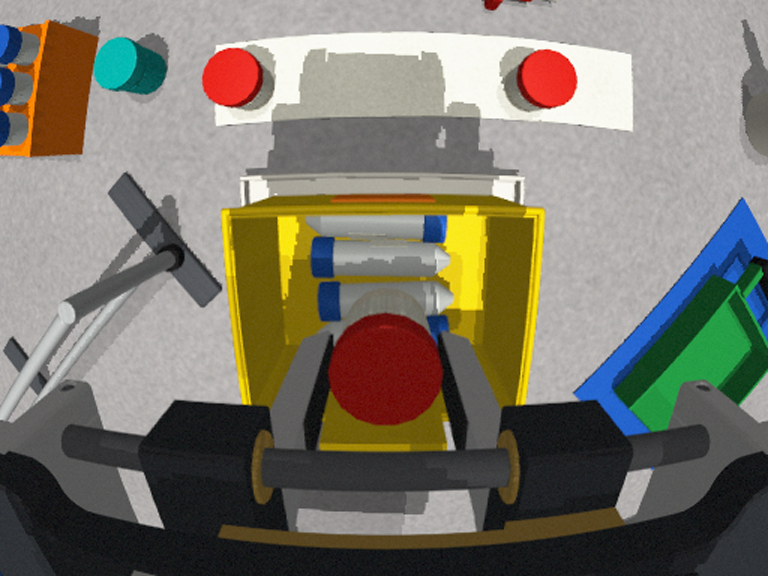

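Jar B is held over the tubes near the middle of the caddy, with its lid at (386,370). I'll lower it onto the tubes.

Emit:
{"api": "step_arm", "payload": {"motion": [[[0.02,0,0,0,0,0],[0.03,0,0,0,0,0],[0.03,0,0,0,0,0],[0.02,0,0,0,0,0],[0.012,0,0,0,0,0],[0.006,0,0,0,0,0],[0.003,0,0,0,0,0],[0,0,0,0,0,0]]]}}

```text
time_s: 40.4
ee_pos: [0.5274, 0.0298, 0.0486]
eef_rot: [3.131, 1.57, 0.02]
force: [-1.0, 0.2, 0.3]
grip_width: 0.0453
```

Emit:
{"api": "step_arm", "payload": {"motion": [[[0.0015,0,0,0,0,0],[0.0015,0,0,0,0,0],[0,0,0,0,0,0]]]}}

```text
time_s: 40.78
ee_pos: [0.5272, 0.0298, 0.0453]
eef_rot: [-3.109, 1.57, 0.063]
force: [0.1, 0.5, -0.6]
grip_width: 0.0457
```

Emit:
{"api": "step_arm", "payload": {"motion": [[[0,0,0,0,0,0],[0,0,0,0,0,0],[0,0,0,0,0,0],[0,0,0,0,0,0],[-0.02,0,0,0,0,0],[-0.05,0,0,0,0,0],[-0.06,0,0,0,0,0],[-0.05,0,0,0,0,0],[-0.02,0,0,0,0,0],[0,0,0,0,0,0]]], "fingers": 0.06}}

```text
time_s: 42.02
ee_pos: [0.5275, 0.0298, 0.2464]
eef_rot: [3.113, 1.568, 0.002]
force: [0.5, -0.6, -0.6]
grip_width: 0.0601
```

Run:
```python
from jars import *
o=get_obs();M=rot(o).as_matrix();print(o["ee_pos"],o["force"],o["grip_width"],np.degrees(np.arctan2(M[1,1],M[0,1])))
t,L=lids();print(*L,sep="\n");save(t["pixels"],"A_t.png",(180,90,330,220),5)
w=camera("wrist");save(w["pixels"],"A_w.png",None,1.5)
plan(o,[([.6808,-.0845,.235],down(np.radians(1.8)),9)])
```

```text
[0.52753412 0.02981165 0.24638365] [ 0.48456202 -0.61530356 -0.60861243] 0.060098514677526776 -88.24297430307664
(array([283.5, 125.7]), np.int32(173), array([ 0.6807, -0.0837,  0.062 ]))
(array([204.1, 128.5]), np.int32(179), array([0.674 , 0.1522, 0.062 ]))
[0.0013, 0.0132, -0.0166, -10.0, -0.01, -0.02]
[0.0013, 0.0159, -0.0141, -10.0, -0.01, -0.02]
[0.0013, 0.0181, -0.0111, -10.0, -0.01, -0.02]
[0.0013, 0.0198, -0.0078, -10.0, -0.01, -0.02]
[0.0013, 0.0208, -0.0042, -10.0, -0.01, -0.02]
[0.0013, 0.0212, -0.0006, -10.0, -0.01, -0.02]
[0.0013, 0.021, 0.0031, -10.0, -0.01, -0.02]
[0.0013, 0.0201, 0.0067, -10.0, -0.01, -0.02]
[0.0013, 0.0187, 0.0101, -10.0, -0.01, -0.02]
--
```

View pics/A_w.png

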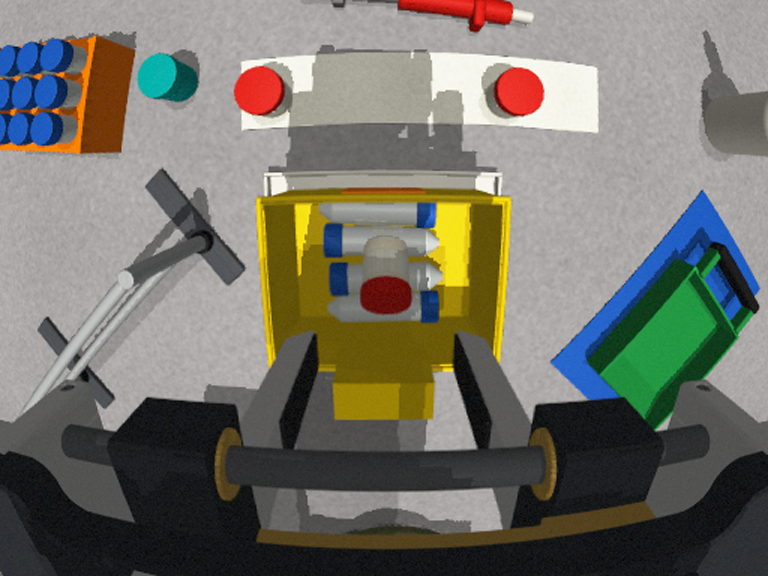

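Jar B toppled over on the tubes and lies at (386,275), inside the caddy. The next jar is A, the right-hand red lid at (520,92), with the jaws along x.

Emit:
{"api": "step_arm", "payload": {"motion": [[[0,0.0132,-0.0166,-10,0,0],[0,0.0159,-0.0141,-10,0,0],[0,0.0181,-0.0111,-10,0,0],[0,0.0198,-0.0078,-10,0,0],[0,0.0208,-0.0042,-10,0,0],[0,0.0212,-0.0006,-10,0,0],[0,0.021,0.0031,-10,0,0],[0,0.0201,0.0067,-10,0,0],[0,0.0187,0.0101,-10,0,0],[0,0,0,0,0,0],[0,0,0,0,0,0]]], "fingers": 0.068}}

```text
time_s: 43.5
ee_pos: [0.6798, -0.0839, 0.2444]
eef_rot: [-1.94, 1.57, 2.799]
force: [-0.5, -0.4, -0.2]
grip_width: 0.0677
```

Run:
```python
from jars import *
o=get_obs();M=rot(o).as_matrix();print(o["ee_pos"],o["force"],o["grip_width"],np.degrees(np.arctan2(M[1,1],M[0,1])))
w=camera("wrist");save(w["pixels"],"B_w.png",None,1.5)
hsv=cv2.cvtColor(w["pixels"],cv2.COLOR_RGB2HSV);H,S,V=[hsv[...,i] for i in range(3)]
m=(((H<6)|(H>174))&(S>150)&(V>60)).astype(np.uint8);n,l,st,ce=cv2.connectedComponentsWithStats(m)
for i in range(1,n):
    if st[i,4]>200: print(ce[i]*1.5,st[i],wplane(w,o,*ce[i],.06))
print(delta(o,[.6808,-.0845,.003],down(np.radians(1.8))))
```

```text
[ 0.67975163 -0.08391251  0.24439252] [-0.45265711 -0.42331255 -0.16190615] 0.06770650394502277 1.5374786624242438
[386.18485523  10.17928731] [241   0  34  17 449] [0.67528048 0.13713082 0.06      ]
[178.83304196 130.9458042 ] [109  71  21  33 572] [0.48343747 0.02965995 0.06      ]
[481.72153846 196.45846154] [ 304   93   31   76 1300] [ 0.76574181 -0.03036078  0.06      ]
[386.85697259 253.63766389] [242 153  33  33 839] [ 0.68196027 -0.08587732  0.06      ]
(array([241.4,   1.3,   0.7]), array([-0.26, -0.02,  0.05]))
```

View pics/B_w.png

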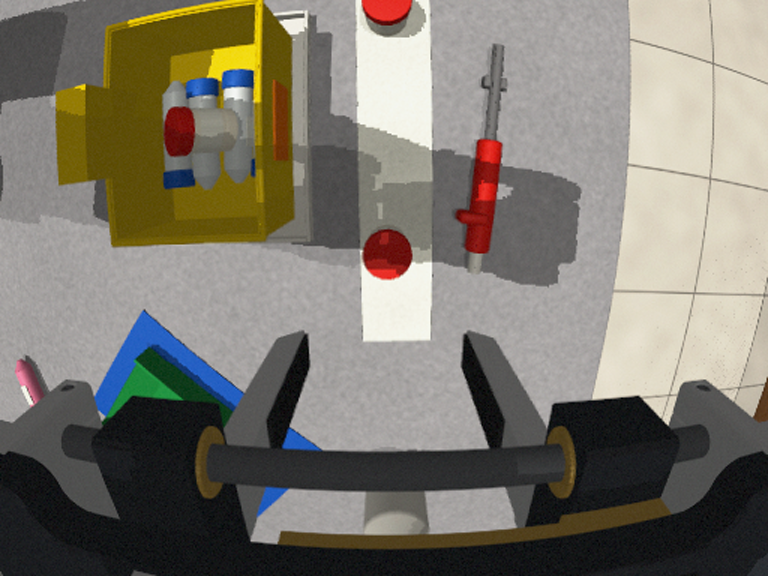

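Jar A's lid is at (387,254), a 2 mm correction. The pipette at (485,195) is clear of the jaws and the fingertips stay above its height. I'll descend.

Emit:
{"api": "step_arm", "payload": {"motion": [[[0.05,0.0015,0.0015,0,0,0],[0.06,0,0,0,0,0],[0.05,0,0,0,0,0],[0.04,0,0,0,0,0],[0.025,0,0,0,0,0],[0.012,0,0,0,0,0],[0.004,0,0,0,0,0],[0,0,0,0,0,0]]]}}

```text
time_s: 44.55
ee_pos: [0.6823, -0.0858, 0.0053]
eef_rot: [1.426, 1.569, -0.115]
force: [0.0, 0.5, 0.1]
grip_width: 0.0679
```

Emit:
{"api": "step_arm", "payload": {"motion": [[[0,0,0,0,0,0],[0,0,0,0,0,0],[0,0,0,0,0,0],[0,0,0,0,0,0],[0,0,0,0,0,0]]], "fingers": 0.02}}

```text
time_s: 45.18
ee_pos: [0.6821, -0.0859, 0.0047]
eef_rot: [1.45, 1.57, -0.09]
force: [-1.0, 0.8, 4.1]
grip_width: 0.0454
```

Emit:
{"api": "step_arm", "payload": {"motion": [[[-0.01,0,0,0,0,0],[-0.03,0,0,0,0,0],[-0.05,0,0,0,0,0],[-0.05,0,0,0,0,0],[-0.03,0,0,0,0,0],[0,0,0,0,0,0]]]}}

```text
time_s: 45.92
ee_pos: [0.6827, -0.0859, 0.1772]
eef_rot: [1.389, 1.566, -0.151]
force: [0.6, -0.9, -0.7]
grip_width: 0.0453
```

Run:
```python
from jars import *
from pour import C,psi
o=get_obs();M=rot(o).as_matrix();print(o["ee_pos"],o["force"],o["grip_width"])
u=np.array([np.cos(psi),np.sin(psi)]);v=np.array([-u[1],u[0]])
T=C+u*.018-v*.053;print(T)
plan(o,[([*T,o["ee_pos"][2]],down(psi),6)])
```

```text
[ 0.68269838 -0.08592733  0.17719699] [ 0.62537997 -0.94901041 -0.69828841] 0.045272776249246575
[ 0.53165589 -0.01890845]
[-0.0001, -0.0248, -0.0119, -0.01, 0.01, -0.05]
[-0.0001, -0.0248, -0.0119, -0.01, 0.01, -0.05]
[-0.0001, -0.0248, -0.0119, -0.01, 0.01, -0.05]
[-0.0001, -0.0248, -0.0119, -0.01, 0.01, -0.05]
[-0.0, -0.0248, -0.0119, -0.01, 0.01, -0.05]
[-0.0, -0.0248, -0.012, -0.01, 0.01, -0.05]
--
```

Emit:
{"api": "step_arm", "payload": {"motion": [[[0,-0.0248,-0.0119,0,0,0],[0,-0.0248,-0.0119,0,0,0],[0,-0.0248,-0.0119,0,0,0],[0,-0.0248,-0.0119,0,0,0],[0,-0.0248,-0.0119,0,0,0],[0,-0.0248,-0.012,0,0,0],[0,0,0,0,0,0],[0.02,0,0,0,0,0],[0.03,0,0,0,0,0],[0.03,0,0,0,0,0],[0.02,0,0,0,0,0],[0,0,0,0,0,0]]]}}

```text
time_s: 47.42
ee_pos: [0.5302, -0.0191, 0.0723]
eef_rot: [-1.723, 1.567, 3.02]
force: [0.1, 0.1, -0.1]
grip_width: 0.0455
```

Emit:
{"api": "step_arm", "payload": {"motion": [[[0.012,0,0,0,0,0],[0.006,0,0,0,0,0],[0.004,0,0,0,0,0],[0.002,0,0,0,0,0],[0,0,0,0,0,0]]]}}

```text
time_s: 48.05
ee_pos: [0.5311, -0.0189, 0.0504]
eef_rot: [1.587, 1.57, 0.047]
force: [0.8, -0.3, -0.4]
grip_width: 0.0456
```

Emit:
{"api": "step_arm", "payload": {"motion": [[[0.004,0,0,0,0,0],[0,0,0,0,0,0]]]}}

```text
time_s: 48.3
ee_pos: [0.5309, -0.0189, 0.046]
eef_rot: [2.044, 1.571, 0.504]
force: [0.7, -0.4, -0.3]
grip_width: 0.0453
```

Emit:
{"api": "step_arm", "payload": {"motion": [[[0,0,0,0,0,0],[0,0,0,0,0,0],[0,0,0,0,0,0],[0,0,0,0,0,0],[-0.02,0,0,0,0,0],[-0.05,0,0,0,0,0],[-0.06,0,0,0,0,0],[-0.05,0,0,0,0,0],[-0.02,0,0,0,0,0],[0,0,0,0,0,0]]], "fingers": 0.062}}

```text
time_s: 49.55
ee_pos: [0.5314, -0.019, 0.2474]
eef_rot: [1.455, 1.568, -0.085]
force: [0.3, -0.0, -0.9]
grip_width: 0.0621
```

Run:
```python
from jars import *
o=get_obs();M=rot(o).as_matrix();print(o["ee_pos"],o["force"],o["grip_width"],np.degrees(np.arctan2(M[1,1],M[0,1])))
w=camera("wrist");save(w["pixels"],"D_w.png",None,1.5)
t,L=lids();print(*L,sep="\n")
plan(o,[([.674,.151,.245],down(np.radians(1.8)),6)])
```

```text
[ 0.53135835 -0.01897043  0.24739128] [ 0.34991303 -0.00117546 -0.85970126] 0.062146943462451934 1.7598501742588282
(array([204.1, 128.5]), np.int32(177), array([0.674 , 0.1521, 0.062 ]))
[0.0005, 0.0246, -0.0276, -0.01, 0.0, -0.03]
[0.0005, 0.0246, -0.0276, -0.01, 0.0, -0.03]
[0.0004, 0.0246, -0.0276, -0.01, 0.0, -0.03]
[0.0004, 0.0246, -0.0276, -0.01, 0.0, -0.03]
[0.0004, 0.0246, -0.0276, -0.01, 0.0, -0.03]
[0.0004, 0.0246, -0.0276, -0.01, 0.0, -0.03]
--
```

View pics/D_w.png

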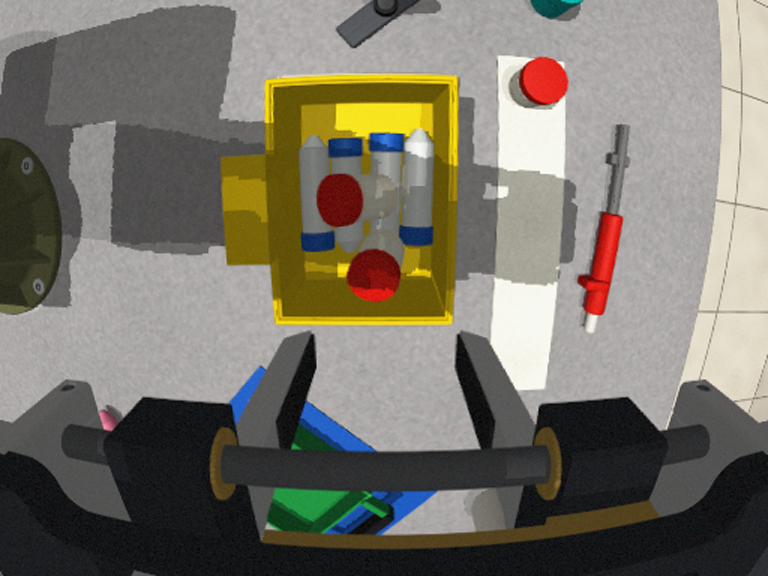

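Jars A and B are both in the caddy. The last one is jar C, the only red lid left on the strip, at (543,80); the turquoise look-alike at (555,5) is beside it off the strip.

Emit:
{"api": "step_arm", "payload": {"motion": [[[0,0.0246,-0.0276,0,0,0],[0,0.0246,-0.0276,0,0,0],[0,0.0246,-0.0276,0,0,0],[0,0.0246,-0.0276,0,0,0],[0,0.0246,-0.0276,0,0,0],[0,0.0246,-0.0276,0,0,0],[0,0,0,0,0,0],[0,0,0,0,0,0]]], "fingers": 0.068}}

```text
time_s: 50.65
ee_pos: [0.673, 0.1507, 0.245]
eef_rot: [-1.282, 1.569, -2.822]
force: [0.6, -0.4, -0.3]
grip_width: 0.0683
```

Run:
```python
from jars import *
o=get_obs();print(o["ee_pos"])
w=camera("wrist");save(w["pixels"],"F_w.png",None,1.3)
hsv=cv2.cvtColor(w["pixels"],cv2.COLOR_RGB2HSV);H,S,V=[hsv[...,i] for i in range(3)]
m=(((H<6)|(H>174))&(S>150)&(V>60)).astype(np.uint8);n,l,st,ce=cv2.connectedComponentsWithStats(m)
for i in range(1,n):
    if st[i,4]>300: p=wplane(w,o,*ce[i],.06);print(ce[i]*1.3,st[i],p,delta(o,[p[0],p[1],.0045],down(np.radians(1.8))))
```

```text
[0.67295595 0.15071286 0.2450034 ]
[335.21538462 217.53384615] [242 151  33  33 845] [0.67495058 0.15092371 0.06      ] (array([240.5,   2.3,  -0.3]), array([-0.05,  0.02,  0.08]))
[174.89933036 320.63861607] [125 232  20  31 448] [0.48369573 0.01955558 0.06      ] (array([ 240.8, -192.8,  125.2]), array([-0.05,  0.02,  0.08]))
[401.39889706 361.85404412] [297 252  22  46 544] [ 0.76133851 -0.02392809  0.06      ] (array([240.5,  83.3, 177.2]), array([-0.05,  0.02,  0.08]))
```

View pics/F_w.png

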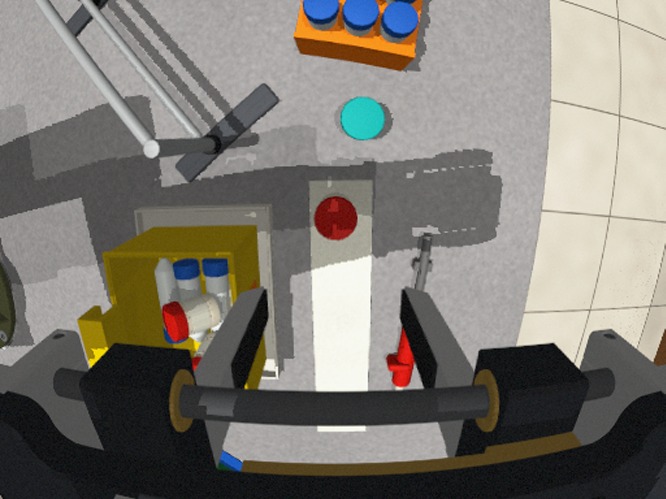

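Emit:
{"api": "step_arm", "payload": {"motion": [[[0.05,0.002,0,0,0,0],[0.06,0,0,0,0,0],[0.05,0,0,0,0,0],[0.04,0,0,0,0,0],[0.025,0,0,0,0,0],[0.012,0,0,0,0,0],[0.003,0,0,0,0,0],[0,0,0,0,0,0]]]}}

```text
time_s: 51.7
ee_pos: [0.676, 0.1511, 0.0075]
eef_rot: [1.677, 1.569, 0.137]
force: [0.6, 0.6, -0.3]
grip_width: 0.068
```

Emit:
{"api": "step_arm", "payload": {"motion": [[[0,0,0,0,0,0],[0,0,0,0,0,0],[0,0,0,0,0,0],[0,0,0,0,0,0],[0,0,0,0,0,0]]], "fingers": 0.02}}

```text
time_s: 52.32
ee_pos: [0.6757, 0.1513, 0.0067]
eef_rot: [1.652, 1.57, 0.112]
force: [-0.4, -0.2, 4.0]
grip_width: 0.0453
```

Emit:
{"api": "step_arm", "payload": {"motion": [[[-0.01,0,0,0,0,0],[-0.03,0,0,0,0,0],[-0.05,0,0,0,0,0],[-0.05,0,0,0,0,0],[-0.03,0,0,0,0,0],[0,0,0,0,0,0]]]}}

```text
time_s: 53.08
ee_pos: [0.6762, 0.1513, 0.1792]
eef_rot: [1.699, 1.566, 0.159]
force: [0.0, -1.0, -0.8]
grip_width: 0.0453
```

Run:
```python
from jars import *
from pour import C,psi
o=get_obs();print(o["ee_pos"],o["force"],o["grip_width"])
u=np.array([np.cos(psi),np.sin(psi)]);v=np.array([-u[1],u[0]])
T=C+u*.015+v*.052;print(T)
plan(o,[([*T,o["ee_pos"][2]],down(psi),5)])
```

```text
[0.67622932 0.15134822 0.17923532] [ 0.0284029  -0.96314209 -0.82302186] 0.04529725546114805
[0.52535924 0.0859455 ]
[-0.0002, -0.0306, 0.0121, -0.01, -0.01, -0.06]
[-0.0001, -0.0306, 0.0121, -0.01, -0.01, -0.06]
[-0.0001, -0.0306, 0.0121, -0.01, -0.01, -0.06]
[-0.0001, -0.0306, 0.0121, -0.01, -0.01, -0.06]
[-0.0, -0.0306, 0.0121, -0.01, -0.01, -0.06]
--
```

Emit:
{"api": "step_arm", "payload": {"motion": [[[0,-0.0153,0.006,0,0,0],[0,-0.0306,0.0121,0,0,0],[0,-0.0306,0.0121,0,0,0],[0,-0.0306,0.0121,0,0,0],[0,-0.0306,0.0121,0,0,0],[0,-0.0153,0.006,0,0,0],[0,0,0,0,0,0],[0.02,0,0,0,0,0],[0.03,0,0,0,0,0],[0.03,0,0,0,0,0],[0.02,0,0,0,0,0],[0,0,0,0,0,0]]]}}

```text
time_s: 54.58
ee_pos: [0.5237, 0.0863, 0.0743]
eef_rot: [-1.507, 1.568, -3.047]
force: [1.0, -0.6, 0.2]
grip_width: 0.0455
```

Emit:
{"api": "step_arm", "payload": {"motion": [[[0.012,0,0,0,0,0],[0.008,0,0,0,0,0],[0.006,0,0,0,0,0],[0.003,0,0,0,0,0],[0,0,0,0,0,0],[0,0,0,0,0,0]]]}}

```text
time_s: 55.32
ee_pos: [0.5245, 0.0861, 0.0475]
eef_rot: [1.602, 1.57, 0.062]
force: [-0.7, 0.5, -1.5]
grip_width: 0.045
```

Emit:
{"api": "step_arm", "payload": {"motion": [[[0,0,0,0,0,0],[0,0,0,0,0,0],[0,0,0,0,0,0],[0,0,0,0,0,0],[-0.02,0,0,0,0,0],[-0.05,0,0,0,0,0],[-0.06,0,0,0,0,0],[-0.06,0,0,0,0,0],[-0.05,0,0,0,0,0],[0,0,0,0,0,0]]], "fingers": 0.062}}

```text
time_s: 56.58
ee_pos: [0.5253, 0.0863, 0.291]
eef_rot: [1.638, 1.564, 0.098]
force: [-0.3, 0.5, -1.0]
grip_width: 0.062
```

Emit:
{"api": "step_arm", "payload": {"motion": [[[0,-0.03,-0.05,0,0,0],[0,-0.03,-0.05,0,0,0],[0,-0.03,-0.05,0,0,0],[0,-0.03,-0.05,0,0,0],[0,0,-0.05,0,0,0],[0,0,-0.05,0,0,0],[0,0,0,0,0,0],[0,0,0,0,0,0],[0,0,0,0,0,0]]]}}

```text
time_s: 57.7
ee_pos: [0.3954, 0.3813, 0.2871]
eef_rot: [1.296, 1.57, -0.245]
force: [-0.2, -0.2, 0.7]
grip_width: 0.062
```

Run:
```python
from jars import *
o=get_obs();print(o["ee_pos"],o["force"],o["grip_width"],o["time_s"])
t,L=lids();print(*L,sep="\n");save(t["pixels"],"G_t.png",None,1.5);save(t["pixels"],"G_t2.png",(190,100,320,225),5)
s=camera("scene");save(s["pixels"],"G_s.png",None,1.5)
```

```text
[0.39537906 0.38132071 0.28714587] [-0.23487398 -0.22777459  0.71773988] 0.0620032288353395 57.7
(array([267.5, 181.9]), np.int32(184), array([ 0.5135, -0.0341,  0.062 ]))
(array([226.3, 189.6]), np.int32(176), array([0.4919, 0.0875, 0.062 ]))
(array([245.2, 189. ]), np.int32(164), array([0.4931, 0.032 , 0.062 ]))
```

View pics/G_t.png

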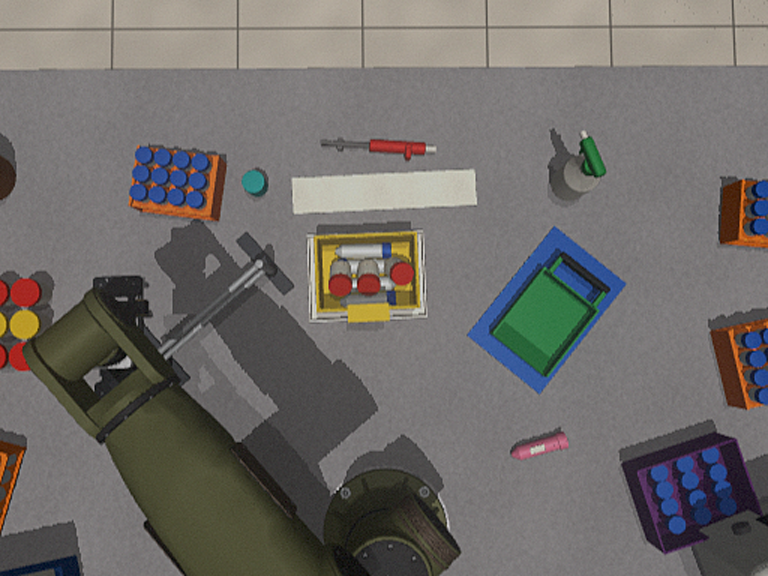

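View pics/G_t2.png

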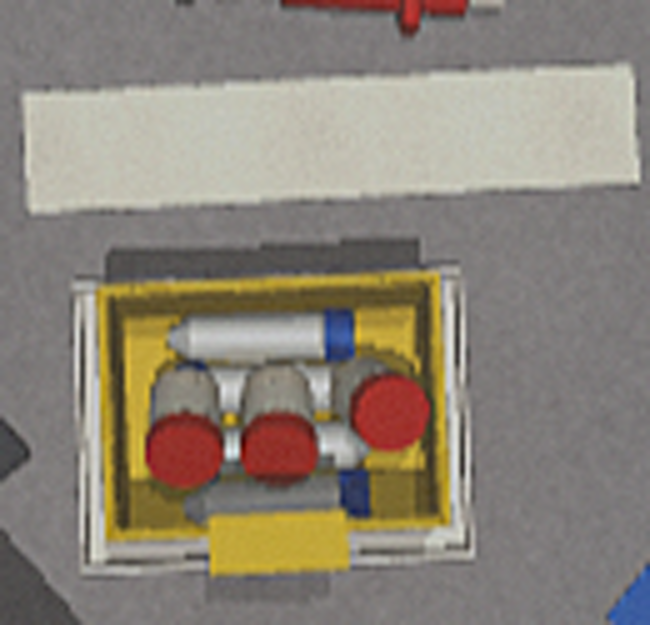

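View pics/G_s.png

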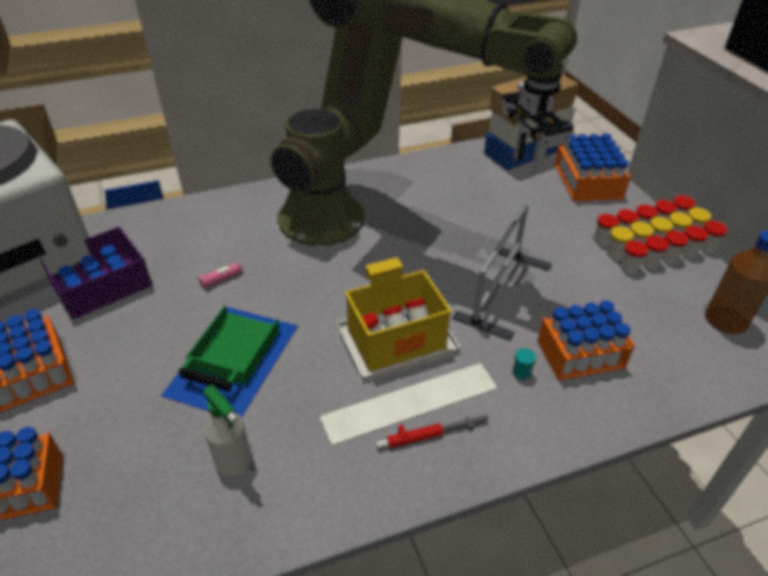

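The top view shows all four tubes and three red-lidded jars inside the caddy, which sits square in the spill tray. The empty tray lies on its mat, and the strip is clear. The bystanders and look-alikes are where they started. The robot is clear, so I'll hand in.

Run:
```python
from jars import *
a=camera("top")["pixels"].astype(int)
for _ in range(6): b=camera("top")["pixels"].astype(int)
d=np.abs(a-b).sum(2)[90:270,180:430];print("max change",d.max(),(d>60).sum())
from station import ticket
print(ticket.hand_in())
```

```text
max change 116 14
the job is handed in; nothing more can be done
None
```

The job is handed in after about 58 s of the 210 s allowed. The caddy stands in the spill tray holding all four used tubes and the three red-lidded jars present, and the empty collecting tray is back on its mat.

- **Caddy:** I lifted it off the rail by its lip and stood it, still empty, upright in the spill tray. At the last measurement before lowering it was within a few millimetres of centre and at the same angle.
- **Tubes:** I tipped the tray to 24° over the caddy, and all four tubes landed inside it. The load on the gripper fell to about the empty tray's weight.
- **Collecting tray:** It went back where it had stood, roughly 1 cm from the mat's centre by estimate.
- **Jars:** All three are lying or leaning on the tubes, below the rim.
- **Left alone:** The clean rack, spray bottle, pipette and the turquoise and pink look-alikes look unmoved in the final pictures.

**What disagreed:**
- **Fingertips:** They end about 32 mm behind the reported tool point, so my first grip closed above the lip. I measured the offset in two cameras and corrected for it from then on.
- **Knocked jar:** The middle jar was knocked during the run, so I measured it again before picking it up.
- **Last check:** I compared two top views 0.3 s apart around the caddy and mat just before handing in. Only 14 pixels changed noticeably, which I took as image noise, so everything looked at rest.

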